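# Load the table kiln and leave its lid on vent

### The arm

A 7-joint arm with a two-finger parallel gripper is mounted at the origin on the work surface. World frame = base frame: x ahead of the robot, y to its left, z up, the work surface at z = 0. Lengths are in m, angles in rad, forces in N, time in s.
With the tool pointing down it reaches from about 0.4 to 0.85 m from the base axis. Payload 10.4 kg.
Tool frame: the origin (TCP) lies at the very end of the fingers, on their centre line; the grasp point (between the pads) lies 19 mm behind it; z points along the fingers, y is the line along which they close (so a half turn about z gives the same grasp; the last joint's range is limited). The gripper opens to 85 mm and grips with 20 to 120 N. Pads are 22 mm wide; open, the fingers measure 114 mm over their backs; the gripper's body (76 mm by 85 mm) begins 54 mm behind the grasp point. The pads swing forward as they close: fully open they stand 13 mm farther back than shut.
Start: joints at [-1.199, 0.332, -0.065, 1.46, 0.022, 1.35, -0.088], TCP at [0.24, 0.577, 0.231] pointing down, gripper open.
Joint ranges: [-2.6, 2.6], [-0.5, 2.12], [-1.47, 1.34], [0.16, 2.42], [-1.27, 4.41], [0.06, 2.06], [-2.6, 2.6]. Speed limits (rad/s): [2.22, 2.22, 2.79, 2.79, 3.14, 3.14, 3.14].

### API

Orientations are given as a unit quaternion [x, y, z, w].
In Python, from workcell import * gives the robot as it stands. The module is installed in compiled form; this text tells all that it offers.
- The arm moves only by the tool carry_out, never from a script. Its argument "motion" is a list of rows, each an object with "xyz": the shift along the tool's x, y, z in m, a list of three; "angular": the turn, a rotation vector about the tool's x, y, z in degrees, a list of three. A call has 1 to 12 rows; each row is the pose to reach, as a shift and turn from the pose commanded when the call began, along the tool's axes at that moment; what a row does not reach only later rows make up. A row lasts 1/10 s, in which the tool goes at most 50 mm and 8.59 degrees, less where a joint would pass 70% of its speed; a pose out of reach is approached as far as the arm can. A call with a gripper value outside its range is refused whole. "hand" is the opening, from 0 (shut) to 1 (fully open), set as the call begins (left out, the last holds). The fingers move at their own pace and stop on an object; "grip_force" is the grip in N (left out, the last holds). Time passes only in rows, so rows that repeat a pose let the fingers close. It gives the time, the measured TCP pose, the force, the opening and the grip force at its end, in the units of the state.
- get_obs(): the state, without advancing time (a new reading comes with each control period).
- camera(name): name is "side" or "top" or "wrist"; returns a dict with "img" (384x512x3 uint8, red, green, blue), "fx", "fy", "cx", "cy" (pixels), "extrinsics" (4x4, takes a point from camera to world coordinates). Camera axes: x right, y up, looking along -z (the intrinsics and any distortion apply to the point x, -y, -z); pixel columns grow to the right and rows downward; lengths in m; the calibration is good to about 2 mm. A picture is of the moment at which its call begins. There is no depth.
- hand_in(): hands the job in; it is judged then, once.
The state is a dict: "clock": time; "joint_pos": joint angles; "joint_velocities": joint speeds; "tau": joint torques, N m; "position": TCP position; "ee_rot": TCP orientation; "ft_force": force on the tool from outside, world axes, zero at the start; "torque": the same for the moment, N m; "grip_width": opening from 0.0 (shut) to 1.0 (fully open); "grasp_force": force on a finger pad.
Only numpy, scipy, OpenCV 4.12 (cv2) and the standard library are available. Lean on these libraries where they do the work, as an engineer would, in place of code of your own. Each camera call takes 0.05 s, during which the arm holds its last target. There are 200 camera calls.

### The job

Load the little table kiln for a firing: fold its lid right up past upright, lay the two half shelves side by side on the hearth rails and press each down until it sits level in the recess, then set every clay animal from the ware board flat on the shelves, painted face up, wholly on a shelf and none touching another. Then fold the lid down to the vent position, 20 degrees open, leave it standing there and press the green start button. Do not disturb the paint tub, the sponge or the glaze jar.

Things in the scene. Friction and masses are not known exactly. Their poses are not given: they have to be found in the camera images.
- kiln: Small table kiln, fixed: blue steel case, cream brick rim, 270 mm along its x, 210 mm along its y. Origin: middle of its underside, on the table; z up. Rim top at z = 70 mm round an open recess 210 mm (x) by 156 mm (y), 18 mm deep, centred on the origin. Lid hinged along the -y side, handle on the +y side; a black control box (80 by 150 mm, 62 mm high) against the -x side.
- hearth (a point): Middle of the recess, at the height of the rails' tops (58 mm above the table); axes as the kiln's. Two rails, 6 mm high, 12 mm wide, run along x over the whole recess floor at y = -45 and +45 mm. A half shelf with its length along y lies across both rails, top flush with the rim, 3 mm play at each end; centred at x = -46 and +46 mm two of them leave 26 mm for fingers on every long side.
- lid (a joint): Angle of the kiln's cream brick lid with a steel band (270 by 210 by 50 mm, hollow below), rad: 0 shut on the rim, grows as it folds up, stop at 1.8 (103 deg); 20 deg is 0.35. It starts shut or slightly open. The hinge is stiff: the lid stays at any angle it is left at; about 9 N at the handle lifts it, 2 to 6 N folds it down. Past upright it leaves the most room to load.
- lid_hinge (a point): Point on the hinge line, in the middle of the lid's -y lower edge, 70 mm above the table; the hinge line runs along the kiln's x. Its axes turn with the lid: shut they match the kiln's.
- lid_handle (a point): Middle of the lid's black handle, a round bar 12 mm thick, 90 mm long, parallel to the hinge line, 50 mm clear of the lid's front (+y) face on a post at each end. From the hinge it lies 260 mm along the lid's y and 25 mm along its z; lid shut, it is 95 mm above the table. It can be pinched from above, fingers closing across it, at every lid angle, and turns between the pads.
- start (a joint): Travel of the green start button (m): 0 up, 0.006 fully down; springs back; 5 N presses it fully.
- start_top (a point): Centre of the top face of the round green start button, 24 mm across, on top of the black control box on the kiln's -x side; pressed straight down.
- shelf1: Half shelf: tan rectangular slab, 66 mm along its x, 150 mm along its y, 12 mm thick, 0.26 kg. Origin: middle of its underside; z up. At the start it lies flat on the table.
- shelf2: Half shelf: tan rectangular slab, 66 mm along its x, 150 mm along its y, 12 mm thick, 0.26 kg. Origin: middle of its underside; z up. At the start it lies flat on the table.
- board: Ware board, fixed: flat brown board 300 mm (x) by 230 mm (y), 6 mm thick; origin in the middle of its underside, on the table. The animals lie on it at the start.
- fish: Flat clay fish, blue with dark blue stripes. May be absent (None). 62 mm along its x (nose to tail), 52 mm along its y (straight-sided, 52 mm, over the middle 20 mm of its length, to grip across), 9 mm thick, 50 g, painted on top. Origin: middle of its underside; z up.
- elephant: Flat clay elephant, grey. May be absent (None). 62 mm along its x (nose to tail), 52 mm along its y (straight-sided, 52 mm, over the middle 20 mm of its length, to grip across), 9 mm thick, 50 g, painted on top. Origin: middle of its underside; z up.
- turtle: Flat clay turtle, green. May be absent (None). 62 mm along its x (nose to tail), 52 mm along its y (straight-sided, 52 mm, over the middle 20 mm of its length, to grip across), 9 mm thick, 50 g, painted on top. Origin: middle of its underside; z up.
- whale: Flat clay whale, light blue with a white belly. May be absent (None). 62 mm along its x (nose to tail), 52 mm along its y (straight-sided, 52 mm, over the middle 20 mm of its length, to grip across), 9 mm thick, 50 g, painted on top. Origin: middle of its underside; z up.
- tub: Bystander: open plastic paint tub, 95 by 75 mm, 50 mm high, with blue paint in it. Origin: middle of its underside.
- sponge: Bystander: yellow and dark green sponge, 100 by 65 mm, 35 mm high. Origin: middle of its underside.
- glaze_jar: Bystander: blue jar with a white cap, 60 mm across, 85 mm high. Origin: middle of its underside.
There are look-alikes about, which are no part of the job. Leave any black or yellow look-alike of the shelf1 alone.

How it is judged:
By the outcome, as a careful person would: the job done as asked, in the order asked, and still so for the second after the job is handed in, with the robot touching nothing.
Of fish, elephant, turtle, whale only 2 to 4 are there at a start; the rules pass over those that are not, and their reading is None.
At some moment in a run one of fish, elephant, turtle, whale may be knocked a few centimetres aside while the robot is not near it.
Once in a run the grip may slacken for a moment while it holds something.
It also fails if it takes over 210 s, if anything falls off the work surface, if the arm or the gripper's body presses on something with over 40 N, if the wrist force passes 120 N, or if a joint passes its speed limit or range.

## Working session

There is one attempt and no reset: what is moved stays moved. The work goes in short steps, Python scripts to look and compute and a tool call to move; the robot and the scene stay as the last step left them, time stands still between calls to the robot, and variables do not carry over. Pictures are saved under pics/ and viewed, at most 14 in all, crops included, and the job is handed in when it is done.

Besides the shell and the picture viewer there is one more tool, called after ">>>" by a JSON object that holds its "name" and its "arguments", one argument or row to a line. carry_out: Moves the arm, as the interface text tells. Its arguments: {"type":"object","properties":{"motion":{"type":"array"},"hand":{"type":"number"},"grip_force":{"type":"number"}},"required":["motion"]}

```bash
mkdir -p pics; cat > h.py <<'E'
from workcell import *
import numpy as np, cv2
from scipy.spatial.transform import Rotation as R
def snap(n,f,scale=1.5):
    c=camera(n); im=c["img"][:,:,::-1]
    cv2.imwrite("pics/%s.png"%f,cv2.resize(im,None,fx=scale,fy=scale,interpolation=cv2.INTER_CUBIC))
    np.savez("pics/%s.npz"%f,**c); return c
def p2w(f,uv,z):
    c=np.load("pics/%s.npz"%f); T=c["extrinsics"]; out=[]
    for u,v in uv:
        d=T[:3,:3]@np.array([(u-c["cx"])/c["fx"],-(v-c["cy"])/c["fy"],-1.])
        o=T[:3,3]; out.append(o+d*(z-o[2])/d[2])
    return np.array(out)
def w2p(f,P):
    c=np.load("pics/%s.npz"%f); T=c["extrinsics"]; q=(np.atleast_2d(P)-T[:3,3])@T[:3,:3]
    return np.c_[c["cx"]+c["fx"]*q[:,0]/-q[:,2], c["cy"]-c["fy"]*q[:,1]/-q[:,2]]
E
python3 - <<'E'
from h import *
o=get_obs(); print({k:np.round(v,3) for k,v in o.items()})
for n in("top","side"):
    c=snap(n,n+"0"); print(n,c.keys(),c["fx"],c["fy"],c["cx"],c["cy"],np.round(c["extrinsics"],3).tolist())
E
```

```text
{'clock': np.float64(0.0), 'joint_pos': array([-1.199,  0.333, -0.065,  1.461,  0.022,  1.35 , -0.088]), 'joint_velocities': array([ 0.001,  0.   ,  0.001, -0.002,  0.001, -0.001, -0.   ]), 'tau': array([ 1.0000e-03, -6.2544e+01,  4.9000e-02, -3.9161e+01,  1.6000e-02,
        1.0000e-02, -0.0000e+00]), 'position': array([0.24 , 0.577, 0.231]), 'ee_rot': array([ 0.196,  0.981, -0.001, -0.   ]), 'ft_force': array([-0.112, -0.547,  0.197]), 'torque': array([ 0.017, -0.016, -0.026]), 'grasp_force': np.float64(0.0), 'grip_width': np.float64(0.998)}
top dict_keys(['img', 'fx', 'fy', 'cx', 'cy', 'extrinsics']) 460.71341132482144 460.71341132482144 257.33499784832566 190.0995217795088 [[-0.024, 0.986, -0.162, 0.286], [-1.0, -0.025, -0.005, -0.005], [-0.009, 0.162, 0.987, 1.232], [0.0, 0.0, 0.0, 1.0]]
side dict_keys(['img', 'fx', 'fy', 'cx', 'cy', 'extrinsics']) 398.8177414247514 398.8177414247514 257.4351899245117 190.44217415473918 [[0.998, 0.031, -0.057, 0.42], [-0.065, 0.56, -0.826, -0.94], [0.006, 0.828, 0.56, 0.728], [0.0, 0.0, 0.0, 1.0]]
```

View pics/top0.png

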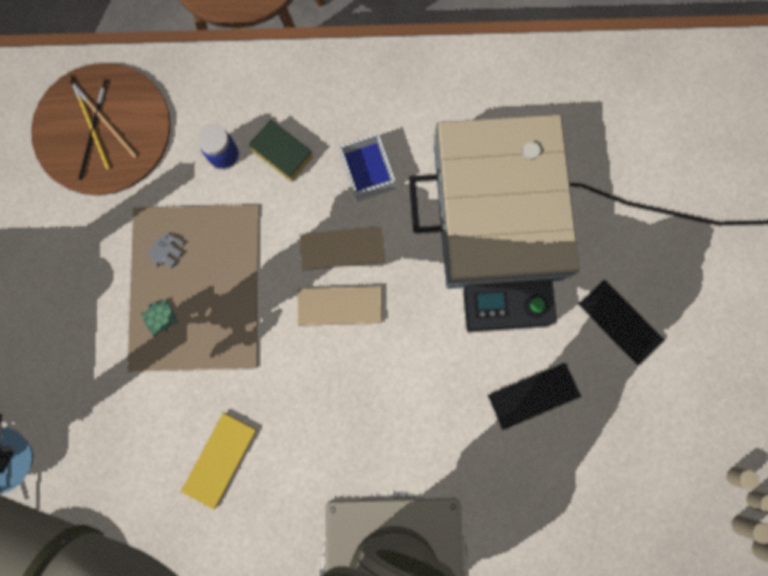

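View pics/side0.png

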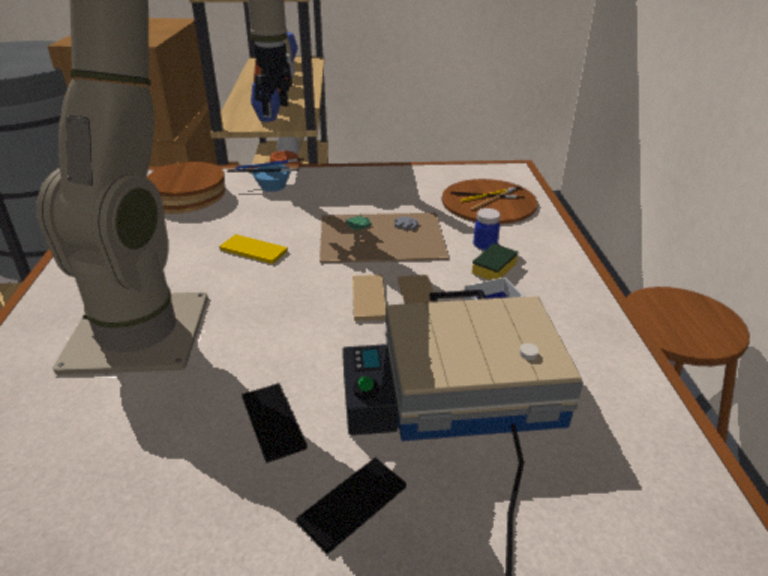

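Top view: the kiln sits at (505,195) with its handle at (425,203) and button at (537,305). The shelves are at (343,248) and (340,305), the elephant at (167,250) and the turtle at (158,316). Next I'll enlarge the parts that matter.

```bash
python3 - <<'E'
from h import *
im=np.load("pics/top0.npz")["img"][:,:,::-1]
a=cv2.resize(im[70:230,190:390],None,fx=4,fy=3.75,interpolation=cv2.INTER_CUBIC)
a=cv2.resize(im[70:220,190:390],None,fx=4,fy=4,interpolation=cv2.INTER_CUBIC)
cv2.imwrite("pics/k1.png",a)
b=cv2.resize(im[130:255,75:185],None,fx=4.8,fy=4.8,interpolation=cv2.INTER_CUBIC)
cv2.imwrite("pics/b1.png",b)
E
```

```text
(no output)
```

View pics/k1.png

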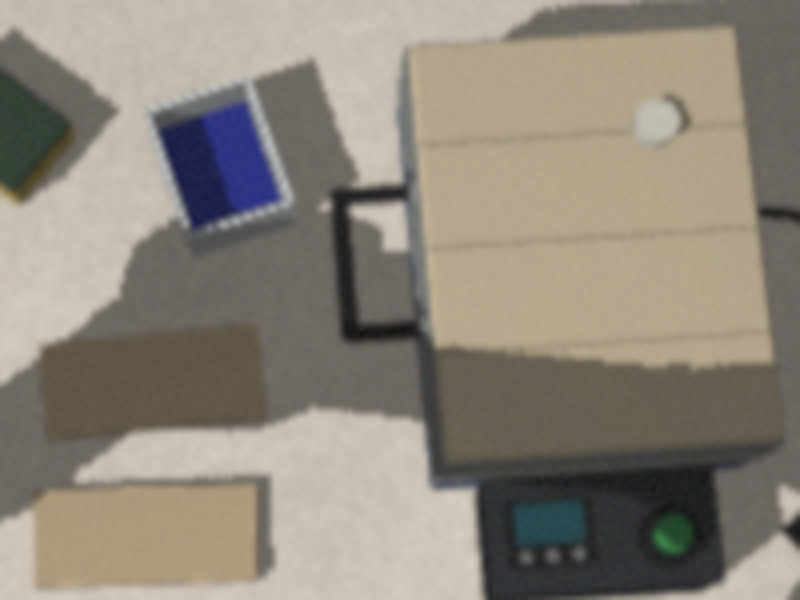

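View pics/b1.png

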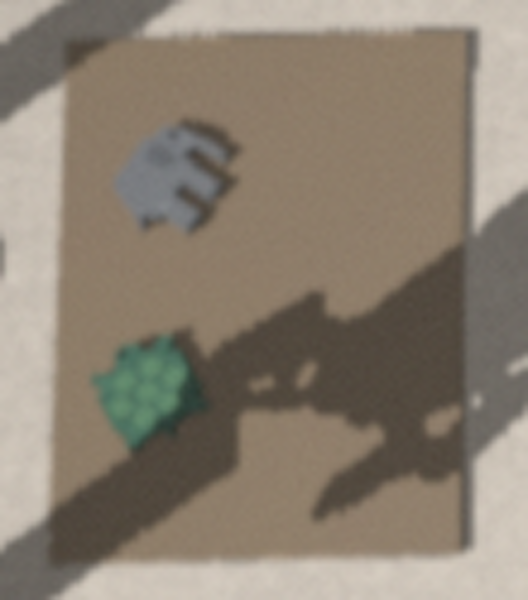

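The kiln crop gives the lid top corners (410,45), (735,27), (782,440) and (443,468), the handle bar from (342,190) to (350,335), the button at (673,534), and both shelves' corners. On the board there are only the elephant at (178,175) and the turtle at (150,393).

```bash
cat > kfit.py <<'E'
from h import *
from scipy.optimize import least_squares
L=np.array([[.135,.21,.05],[.135,0,.05],[-.135,0,.05],[-.135,.21,.05],[.045,.26,.025],[-.045,.26,.025]])
def lidpts(p):
    Rl=R.from_euler('x',p[3]).as_matrix(); K=R.from_euler('z',p[2]).as_matrix()
    return ((L@Rl.T)+[0,-.105,.07])@K.T+[p[0],p[1],0]
if __name__=="__main__":
    k=lambda a:np.array(a)/4+[190,70]
    t=k([[410,45],[735,27],[782,440],[443,468],[342,194],[350,331]])
    s=np.array([[545,300],[580,378],[400,388],[388,307],[483,293],[432,295]])/1.5
    f=lambda p:np.r_[(w2p("top0",lidpts(p))-t).ravel(),(w2p("side0",lidpts(p))-s).ravel()]
    r=least_squares(f,[.5,-.15,0,.05],loss="soft_l1"); print("kiln x y yaw lid",np.round(r.x,4)); print(np.round(r.fun,1).reshape(-1,2).tolist())
    print("handle",lidpts(r.x)[4:].mean(0))
    print("button",p2w("top0",k([[673,534]]),.068),p2w("side0",np.array([[366,383]])/1.5,.068))
    for c in ([[42,347],[258,325],[265,425],[48,440]],[[37,490],[255,483],[257,580],[36,587]]):
        w=p2w("top0",k(c),.012)[:,:2]; d=w[0]-w[1]+w[3]-w[2]
        print("shelf",w.mean(0).round(4),"yaw",np.arctan2(-d[0],d[1]).round(4),np.linalg.norm(np.diff(w,axis=0),axis=1).round(4))
    b=lambda a:np.array(a)/4.8+[75,130]
    print("board",p2w("top0",b([[68,42],[468,30],[465,550],[52,560]]),.006).round(4).tolist())
    print("eleph,turtle",p2w("top0",b([[178,175],[150,393]]),.015).round(4).tolist())
    print("tub",p2w("top0",k([[152,110],[248,83],[290,203],[190,232]]),.05).round(3).tolist())
E
python3 kfit.py
```

```text
kiln x y yaw lid [ 0.6162 -0.2048  0.03    0.0093]
[[0.1, -0.7], [1.2, -0.4], [-0.0, 0.6], [-0.8, -1.9], [-0.8, 0.2], [-0.7, 0.1], [-4.2, -2.1], [1.2, 1.0], [0.2, 1.9], [-1.0, -1.6], [-1.4, 1.0], [0.4, 1.3]]
handle [ 0.61159485 -0.0500698   0.09742122]
button [[ 0.43627488 -0.2555477   0.068     ]] [[ 0.43714415 -0.23997386  0.068     ]]
shelf [0.5546 0.0776] yaw 0.0616 [0.1476 0.0695 0.1467]
shelf [0.4518 0.0837] yaw 0.0072 [0.1464 0.0654 0.1472]
board [[0.6426, 0.4607, 0.006], [0.6437, 0.2307, 0.006], [0.3469, 0.2305, 0.006], [0.347, 0.459, 0.006]]
eleph,turtle [[0.5608, 0.3923, 0.015], [0.4374, 0.4044, 0.015]]
tub [[0.735, 0.073, 0.05], [0.752, 0.008, 0.05], [0.667, -0.018, 0.05], [0.649, 0.049, 0.05]]
```

```bash
cat > go.py <<'E'
import sys
from h import *
# usage: go.py yawdeg x y z [x y z ...]: shift/turn (tool axes) from the measured pose; yaw = tool y heading
def go(yaw,*P):
    o=get_obs(); A=R.from_quat(o["ee_rot"]); p=o["position"]
    B=R.from_matrix(np.c_[[np.sin(np.radians(yaw)),-np.cos(np.radians(yaw)),0],[np.cos(np.radians(yaw)),np.sin(np.radians(yaw)),0],[0,0,-1]])
    if abs((A.inv()*B).as_rotvec()[2])>np.pi/2: B=B*R.from_euler('z',np.pi)
    B=B if True else B
    rv=np.degrees((A.inv()*B).as_rotvec()); print("t",round(float(o["clock"]),2),"pos",p.round(4),"w",o["grip_width"].round(3),"F",o["ft_force"].round(1),"gf",o["grasp_force"].round(1),"turn",rv.round(1))
    for q in P:
        d=A.inv().apply(np.array(q)-p); print(q,"->",d.round(4),"rows",int(np.ceil(np.linalg.norm(d)/.05)),int(np.ceil(np.linalg.norm(rv)/8.59)))
if __name__=="__main__":
    a=[float(v) for v in sys.argv[1:]]; go(a[0],*[a[i:i+3] for i in range(1,len(a),3)])
E
python3 go.py 91.7 0.4 0.3 0.25 0.611 -0.05 0.2
```

```text
Traceback (most recent call last):
  File "go.py", line 13, in <module>
    a=[float(v) for v in sys.argv[1:]]; go(a[0],*[a[i:i+3] for i in range(1,len(a),3)])
                                        ~~^^^^^^^^^^^^^^^^^^^^^^^^^^^^^^^^^^^^^^^^^^^^^
  File "go.py", line 6, in go
    B=R.from_matrix(np.c_[[np.sin(np.radians(yaw)),-np.cos(np.radians(yaw)),0],[np.cos(np.radians(yaw)),np.sin(np.radians(yaw)),0],[0,0,-1]])
  File "scipy/spatial/transform/_rotation.pyx", line 1143, in scipy.spatial.transform._rotation.Rotation.from_matrix
ValueError: Non-positive determinant (left-handed or null coordinate frame) in rotation matrix 0: [[ 0.99955986 -0.02966624  0.        ]
 [ 0.02966624  0.99955986  0.        ]
 [ 0.          0.         -1.        ]].
```

```bash
python3 - <<'E'
s=open("go.py").read()
s=s.replace("[np.sin(np.radians(yaw)),-np.cos(np.radians(yaw)),0]","[-np.sin(np.radians(yaw)),np.cos(np.radians(yaw)),0]").replace("    B=B if True else B\n","")
open("go.py","w").write(s)
E
python3 go.py 91.7 0.4 0.3 0.25 0.611 -0.05 0.2
```

```text
Traceback (most recent call last):
  File "go.py", line 12, in <module>
    a=[float(v) for v in sys.argv[1:]]; go(a[0],*[a[i:i+3] for i in range(1,len(a),3)])
                                        ~~^^^^^^^^^^^^^^^^^^^^^^^^^^^^^^^^^^^^^^^^^^^^^
  File "go.py", line 8, in go
    rv=np.degrees((A.inv()*B).as_rotvec()); print("t",round(float(o["clock"]),2),"pos",p.round(4),"w",o["grip_width"].round(3),"F",o["ft_force"].round(1),"gf",o["grasp_force"].round(1),"turn",rv.round(1))
                                                                                                      ^^^^^^^^^^^^^^^^^^^^^
AttributeError: 'float' object has no attribute 'round'
```

```bash
sed -i 's/o\["grip_width"\].round(3)/round(float(o["grip_width"]),3)/; s/o\["grasp_force"\].round(1)/round(float(o["grasp_force"]),1)/' go.py
python3 go.py 91.7 0.4 0.3 0.25 0.611 -0.05 0.2
```

```text
t 0.1 pos [0.2403 0.5766 0.2306] w 0.995 F [ 0.2 -0.2 -0. ] gf 0.0 turn [ -0.1  -0.  -24.3]
[0.4, 0.3, 0.25] -> [-0.2538 -0.1939 -0.0191] rows 7 3
[0.611, -0.05, 0.2] -> [-0.5832 -0.4358  0.0312] rows 15 3
```

>>> {"name": "carry_out", "arguments": {
  "motion": [
    {"xyz":[-0.254,-0.194,-0.02],"angular":[0,0,-24.3]},
    {"xyz":[-0.254,-0.194,-0.02],"angular":[0,0,-24.3]},
    {"xyz":[-0.254,-0.194,-0.02],"angular":[0,0,-24.3]},
    {"xyz":[-0.254,-0.194,-0.02],"angular":[0,0,-24.3]},
    {"xyz":[-0.254,-0.194,-0.02],"angular":[0,0,-24.3]},
    {"xyz":[-0.254,-0.194,-0.02],"angular":[0,0,-24.3]},
    {"xyz":[-0.254,-0.194,-0.02],"angular":[0,0,-24.3]}
  ],
  "hand": 0.6
}}

```text
clock: 0.8
position: [0.4027, 0.2954, 0.2516]
ee_rot: [-0.012, 1.0, -0.0, 0.0]
ft_force: [0.2, 0.4, 0.1]
grip_width: 0.598
grasp_force: 0.0
```

```bash
python3 -c "
from h import *
snap('wrist','w1')"; python3 go.py 91.7 0.611 -0.05 0.2
```

```text
t 0.85 pos [0.4038 0.2941 0.2518] w 0.602 F [ 2.9 -2.4  0.5] gf 0.0 turn [-0.1  0.1 -0.5]
[0.611, -0.05, 0.2] -> [-0.1997 -0.3484  0.0523] rows 9 1
```

>>> {"name": "carry_out", "arguments": {
  "motion": [
    {"xyz":[-0.2,-0.348,0.052],"angular":[0,0,-0.3]},
    {"xyz":[-0.2,-0.348,0.052],"angular":[0,0,-0.3]},
    {"xyz":[-0.2,-0.348,0.052],"angular":[0,0,-0.3]},
    {"xyz":[-0.2,-0.348,0.052],"angular":[0,0,-0.3]},
    {"xyz":[-0.2,-0.348,0.052],"angular":[0,0,-0.3]},
    {"xyz":[-0.2,-0.348,0.052],"angular":[0,0,-0.3]},
    {"xyz":[-0.2,-0.348,0.052],"angular":[0,0,-0.3]},
    {"xyz":[-0.2,-0.348,0.052],"angular":[0,0,-0.3]},
    {"xyz":[-0.2,-0.348,0.052],"angular":[0,0,-0.3]},
    {"xyz":[-0.2,-0.348,0.052],"angular":[0,0,-0.3]},
    {"xyz":[-0.2,-0.348,0.052],"angular":[0,0,-0.3]}
  ]
}}

```text
clock: 1.95
position: [0.6101, -0.0402, 0.199]
ee_rot: [-0.018, 1.0, 0.0, -0.0]
ft_force: [0.1, 0.1, 0.5]
grip_width: 0.603
grasp_force: 0.0
```

```bash
python3 -c "
from h import *
c=snap('wrist','w2',1.25); print(np.round(c['extrinsics'],3).tolist(),c['fx'])
print(w2p('w2',[[.6116,-.05,.0974]]))"; python3 go.py 91.7 0.611 -0.05 0.078
```

```text
[[-0.035, -0.955, -0.295, 0.534], [0.999, -0.034, -0.011, -0.043], [0.0, -0.296, 0.955, 0.342], [0.0, 0.0, 0.0, 1.0]] 306.50148193327124
[[249.30778658 190.27872905]]
t 2.0 pos [ 0.6101 -0.0398  0.1993] w 0.603 F [0.2 0.2 0.4] gf 0.0 turn [ 0.1 -0.   0.4]
[0.611, -0.05, 0.078] -> [-0.0006 -0.0104  0.1213] rows 3 1
```

View pics/w2.png

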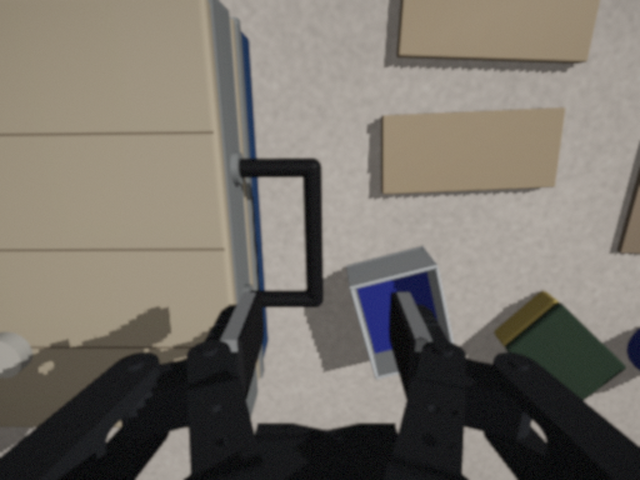

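>>> {"name": "carry_out", "arguments": {
  "motion": [
    {"xyz":[0,-0.01,0.05],"angular":[0,0,0]},
    {"xyz":[0,-0.01,0.09],"angular":[0,0,0]},
    {"xyz":[0,-0.01,0.122],"angular":[0,0,0]},
    {"xyz":[0,-0.01,0.122],"angular":[0,0,0]},
    {"xyz":[0,-0.01,0.122],"angular":[0,0,0]}
  ]
}}

```text
clock: 2.5
position: [0.6105, -0.0497, 0.0773]
ee_rot: [-0.019, 1.0, 0.0, -0.0]
ft_force: [0.0, -0.5, 0.6]
grip_width: 0.597
grasp_force: 0.0
```

>>> {"name": "carry_out", "arguments": {
  "motion": [
    {"xyz":[0,0,0],"angular":[0,0,0]},
    {"xyz":[0,0,0],"angular":[0,0,0]},
    {"xyz":[0,0,0],"angular":[0,0,0]},
    {"xyz":[0,0,0],"angular":[0,0,0]},
    {"xyz":[0,0,0],"angular":[0,0,0]},
    {"xyz":[0,0,0],"angular":[0,0,0]},
    {"xyz":[0,0,0],"angular":[0,0,0]},
    {"xyz":[0,0,0],"angular":[0,0,0]}
  ],
  "hand": 0,
  "grip_force": 60
}}

```text
clock: 3.3
position: [0.6107, -0.0481, 0.078]
ee_rot: [-0.019, 1.0, 0.002, -0.0]
ft_force: [-3.7, 9.2, 6.0]
grip_width: 0.117
grasp_force: 58.5
```

```bash
python3 - <<'E'
from h import *
from go import go
go(91.7)
o=get_obs(); p=o["position"]
# lid arc in tool shifts (tool y ~ kiln y, tool z down)
a0=.0093; r=np.hypot(.26,.025); b=np.arctan2(.025,.26)
for th in np.arange(.15,1.80,.15).tolist()+[1.78]:
    print(round(th,2), "dy %.3f dz(tool) %.3f"%(r*np.cos(th+b)-r*np.cos(a0+b), -(r*np.sin(th+b)-r*np.sin(a0+b))))
for c in ([[382,115],[563,108],[554,187],[383,193]],):
    w=p2w("w2",np.array(c)/1.25,.012)[:,:2]; print(w.round(4).tolist(),w.mean(0)); d=w[1]-w[0]+w[2]-w[3]; print("yaw",np.arctan2(-d[0],d[1]))
E
```

```text
t 3.3 pos [ 0.6107 -0.0481  0.078 ] w 0.117 F [-3.7  9.2  6. ] gf 58.5 turn [ 0.2 -0.   0.4]
0.15 dy -0.006 dz(tool) -0.036
0.3 dy -0.019 dz(tool) -0.073
0.45 dy -0.037 dz(tool) -0.108
0.6 dy -0.059 dz(tool) -0.140
0.75 dy -0.087 dz(tool) -0.168
0.9 dy -0.118 dz(tool) -0.192
1.05 dy -0.152 dz(tool) -0.211
1.2 dy -0.189 dz(tool) -0.224
1.35 dy -0.227 dz(tool) -0.232
1.5 dy -0.266 dz(tool) -0.234
1.65 dy -0.305 dz(tool) -0.230
1.8 dy -0.343 dz(tool) -0.220
1.78 dy -0.338 dz(tool) -0.222
[[0.5307, 0.0029], [0.52, 0.1505], [0.5849, 0.1569], [0.5954, 0.0089]] [0.55775043 0.07983358]
yaw 0.07146100198839608
```

>>> {"name": "carry_out", "arguments": {
  "motion": [
    {"xyz":[0,-0.002,-0.018],"angular":[0,0,0]},
    {"xyz":[0,-0.006,-0.036],"angular":[0,0,0]},
    {"xyz":[0,-0.012,-0.055],"angular":[0,0,0]},
    {"xyz":[0,-0.019,-0.073],"angular":[0,0,0]},
    {"xyz":[0,-0.027,-0.091],"angular":[0,0,0]},
    {"xyz":[0,-0.037,-0.108],"angular":[0,0,0]},
    {"xyz":[0,-0.047,-0.124],"angular":[0,0,0]},
    {"xyz":[0,-0.059,-0.14],"angular":[0,0,0]},
    {"xyz":[0,-0.073,-0.155],"angular":[0,0,0]},
    {"xyz":[0,-0.087,-0.168],"angular":[0,0,0]},
    {"xyz":[0,-0.102,-0.181],"angular":[0,0,0]},
    {"xyz":[0,-0.118,-0.192],"angular":[0,0,0]}
  ]
}}

```text
clock: 4.5
position: [0.6161, -0.1605, 0.2729]
ee_rot: [-0.022, 1.0, 0.006, 0.001]
ft_force: [-9.8, 26.8, 24.1]
grip_width: 0.115
grasp_force: 59.1
```

>>> {"name": "carry_out", "arguments": {
  "motion": [
    {"xyz":[0,-0.017,-0.01],"angular":[0,0,0]},
    {"xyz":[0,-0.034,-0.019],"angular":[0,0,0]},
    {"xyz":[0,-0.052,-0.026],"angular":[0,0,0]},
    {"xyz":[0,-0.071,-0.032],"angular":[0,0,0]},
    {"xyz":[0,-0.09,-0.037],"angular":[0,0,0]},
    {"xyz":[0,-0.109,-0.04],"angular":[0,0,0]},
    {"xyz":[0,-0.128,-0.042],"angular":[0,0,0]},
    {"xyz":[0,-0.148,-0.042],"angular":[0,0,0]},
    {"xyz":[0,-0.168,-0.041],"angular":[0,0,0]},
    {"xyz":[0,-0.187,-0.038],"angular":[0,0,0]},
    {"xyz":[0,-0.206,-0.034],"angular":[0,0,0]},
    {"xyz":[0,-0.218,-0.031],"angular":[0,0,0]}
  ]
}}

```text
clock: 5.7
position: [0.6273, -0.3856, 0.3025]
ee_rot: [-0.02, 1.0, 0.0, 0.005]
ft_force: [16.6, 4.2, 6.4]
grip_width: 0.115
grasp_force: 66.9
```

```bash
python3 go.py 91.7 0.6 -0.39 0.3; python3 -c "
from h import *
snap('side','s1',1.2)"
```

```text
t 5.7 pos [ 0.6273 -0.3856  0.3025] w 0.115 F [16.6  4.2  6.4] gf 66.9 turn [0.  0.6 0.6]
[0.6, -0.39, 0.3] -> [ 0.0275 -0.0033  0.0023] rows 1 1
```

View pics/s1.png

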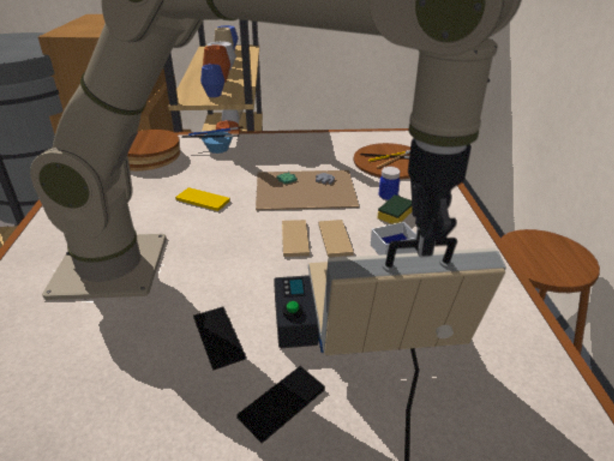

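>>> {"name": "carry_out", "arguments": {
  "motion": [
    {"xyz":[0,0,0],"angular":[0,0,0]},
    {"xyz":[0,0,0],"angular":[0,0,0]},
    {"xyz":[0,0,0],"angular":[0,0,0]},
    {"xyz":[0,0,-0.03],"angular":[0,0,0]},
    {"xyz":[0,0,-0.06],"angular":[0,0,0]},
    {"xyz":[0,0,-0.09],"angular":[0,0,0]},
    {"xyz":[0,0.05,-0.09],"angular":[0,0,0]},
    {"xyz":[0,0.1,-0.09],"angular":[0,0,0]},
    {"xyz":[0,0.15,-0.09],"angular":[0,0,0]},
    {"xyz":[0,0.2,-0.09],"angular":[0,0,0]},
    {"xyz":[0,0.25,-0.09],"angular":[0,0,0]},
    {"xyz":[0,0.3,-0.09],"angular":[0,0,0]}
  ],
  "hand": 0.7
}}

```text
clock: 6.95
position: [0.6111, -0.0859, 0.3905]
ee_rot: [-0.017, 1.0, 0.0, 0.0]
ft_force: [1.5, -0.2, 0.9]
grip_width: 0.695
grasp_force: 0.0
```

>>> {"name": "carry_out", "arguments": {
  "motion": [
    {"xyz":[0.05,0,0.05],"angular":[0,0,0]},
    {"xyz":[0.1,0,0.08],"angular":[0,0,0]},
    {"xyz":[0.1,0,0.08],"angular":[0,0,0]},
    {"xyz":[0.1,0,0.08],"angular":[0,0,0]}
  ]
}}

```text
clock: 7.35
position: [0.5083, -0.0916, 0.3085]
ee_rot: [-0.017, 1.0, 0.001, -0.002]
ft_force: [-0.4, -0.4, 0.1]
grip_width: 0.698
grasp_force: 0.0
```

```bash
python3 go.py 91.7 0.55 0.078 0.2; python3 -c "
from h import *
snap('top','t2',1.5);snap('wrist','w3',1.25)"
```

```text
t 7.35 pos [ 0.5083 -0.0916  0.3085] w 0.698 F [-0.4 -0.4  0.1] gf 0.0 turn [ 0.1 -0.2  0.2]
[0.55, 0.078, 0.2] -> [-0.0478  0.1679  0.1086] rows 5 1
```

View pics/w3.png

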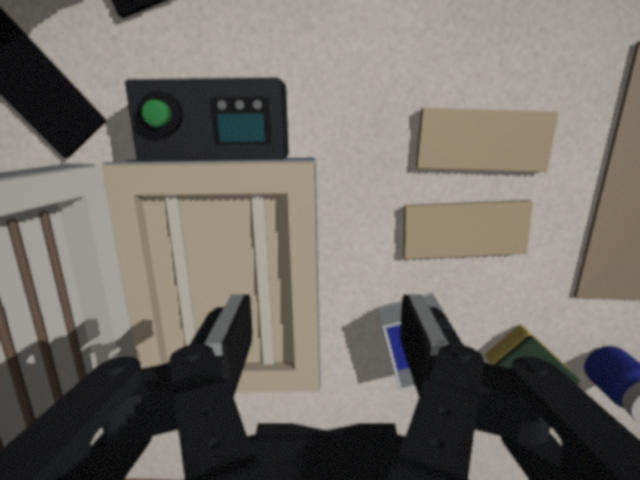

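The wrist view shows the open recess with corners near (137,196), (287,193) and (295,368), the rails, the button at (156,113), and both shelves. I'll enlarge it to get the corners.

```bash
python3 -c "
from h import *
im=np.load('pics/w3.npz')['img'][:,:,::-1]
cv2.imwrite('pics/w3c.png',cv2.resize(im[80:320,80:400],None,fx=2.5,fy=2.5,interpolation=cv2.INTER_CUBIC)[:600])
print(w2p('w3',[[.6162-.105,-.2048+.078,.07]]))"
```

```text
[[232.73350133 156.24452179]]
```

View pics/w3c.png

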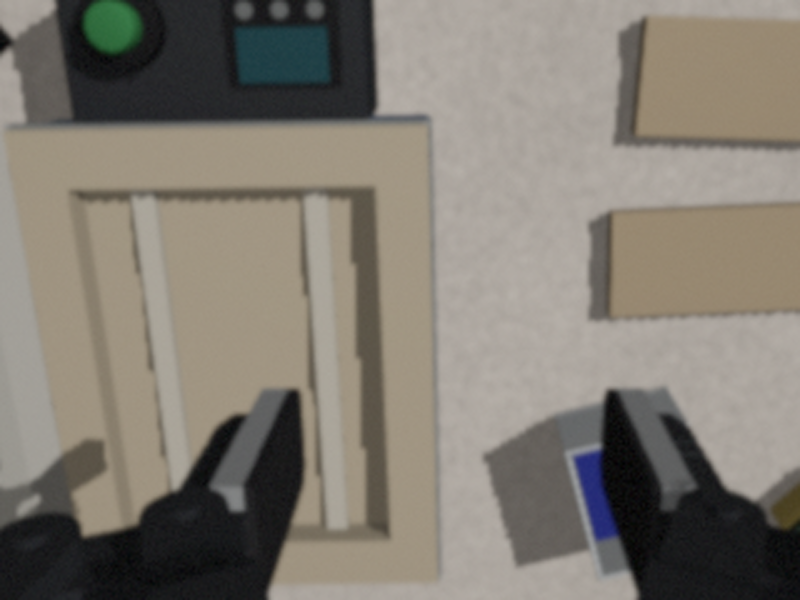

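Rim corners read in the crop: inner (70,190), (375,188), (390,540); outer (8,127), (430,117), (440,582). The button is at (112,25).

```bash
python3 - <<'E'
from h import *
from scipy.optimize import least_squares
k=lambda a:np.array(a)/2.5+80
t=k([[70,190],[375,188],[390,540],[8,127],[430,117],[440,582]])
M=np.array([[-.105,-.078],[-.105,.078],[.105,.078],[-.135,-.105],[-.135,.105],[.135,.105]])
w=p2w("w3",t,.07)[:,:2]
f=lambda p:(M@R.from_euler('z',p[2]).as_matrix()[:2,:2].T+p[:2]-w).ravel()
r=least_squares(f,[.61,-.2,.03]); print(r.x.round(4),(r.fun.reshape(-1,2)*1e3).round(1).tolist())
print("button",p2w("w3",k([[112,25]]),.068))
for n,c in(("A",[[422,108],[557,112],[549,172],[417,168]]),("B",[[404,206],[531,200],[528,255],[405,259]])):
    q=p2w("w3",np.array(c)/1.25,.012)[:,:2]; d=q[1]-q[0]+q[2]-q[3]
    print(n,q.mean(0).round(4),"yaw",np.arctan2(-d[0],d[1]).round(3),np.linalg.norm(np.diff(q,axis=0),axis=1).round(4))
E
```

```text
[ 0.6167 -0.2022  0.0444] [[-0.9, -0.1], [-1.7, 1.3], [-1.1, 1.0], [1.0, -1.3], [3.5, -0.0], [-0.8, -0.9]]
button [[ 0.43553689 -0.25657808  0.068     ]]
A [0.4534 0.0866] yaw 0.004 [0.1485 0.0656 0.1519]
B [0.5587 0.0798] yaw 0.075 [0.1487 0.069  0.1506]
```

```bash
python3 -c "
from h import *
print(get_obs()['joint_pos'].round(2))"; python3 go.py 4 0.557 0.079 0.12 ; python3 go.py 184 0.557 0.079 0.12
```

```text
[-0.35  0.05  0.46  1.63 -0.02  1.46  1.72]
t 7.45 pos [ 0.5118 -0.0912  0.3109] w 0.697 F [-0.3  0.5  0.6] gf 0.0 turn [ 0.1  0.  88. ]
[0.557, 0.079, 0.12] -> [-0.0509  0.1684  0.191 ] rows 6 11
t 7.45 pos [ 0.5118 -0.0912  0.3109] w 0.697 F [-0.3  0.5  0.6] gf 0.0 turn [ 0.1  0.  88. ]
[0.557, 0.079, 0.12] -> [-0.0509  0.1684  0.191 ] rows 6 11
```

>>> {"name": "carry_out", "arguments": {
  "motion": [
    {"xyz":[-0.051,0.168,0.14],"angular":[0,0,88]},
    {"xyz":[-0.051,0.168,0.14],"angular":[0,0,88]},
    {"xyz":[-0.051,0.168,0.14],"angular":[0,0,88]},
    {"xyz":[-0.051,0.168,0.14],"angular":[0,0,88]},
    {"xyz":[-0.051,0.168,0.14],"angular":[0,0,88]},
    {"xyz":[-0.051,0.168,0.14],"angular":[0,0,88]},
    {"xyz":[-0.051,0.168,0.14],"angular":[0,0,88]},
    {"xyz":[-0.051,0.168,0.14],"angular":[0,0,88]},
    {"xyz":[-0.051,0.168,0.14],"angular":[0,0,88]},
    {"xyz":[-0.051,0.168,0.14],"angular":[0,0,88]},
    {"xyz":[-0.051,0.168,0.14],"angular":[0,0,88]},
    {"xyz":[-0.051,0.168,0.14],"angular":[0,0,88]}
  ],
  "hand": 0.92
}}

```text
clock: 8.65
position: [0.5584, 0.0789, 0.1708]
ee_rot: [0.682, 0.731, 0.0, 0.001]
ft_force: [0.2, 0.6, -0.1]
grip_width: 0.92
grasp_force: 0.0
```

```bash
python3 go.py 4 0.557 0.079 0.04 0.557 0.079 -0.003; python3 -c "
from h import *
c=snap('wrist','w4',1.25); print(get_obs()['joint_pos'].round(2)); print(np.round(c['extrinsics'],3).tolist())"
```

```text
t 8.65 pos [0.5584 0.0789 0.1708] w 0.92 F [ 0.2  0.6 -0.1] gf 0.0 turn [ 0.1  0.  -0. ]
[0.557, 0.079, 0.04] -> [ 0.0003 -0.0016  0.1308] rows 3 1
[0.557, 0.079, -0.003] -> [ 0.0003 -0.0016  0.1738] rows 4 1
[-0.63  0.25  0.47  1.73 -0.12  1.19 -0.05]
[[0.998, -0.065, -0.022, 0.552], [0.069, 0.953, 0.296, 0.154], [0.001, -0.297, 0.955, 0.314], [0.0, 0.0, 0.0, 1.0]]
```

View pics/w4.png

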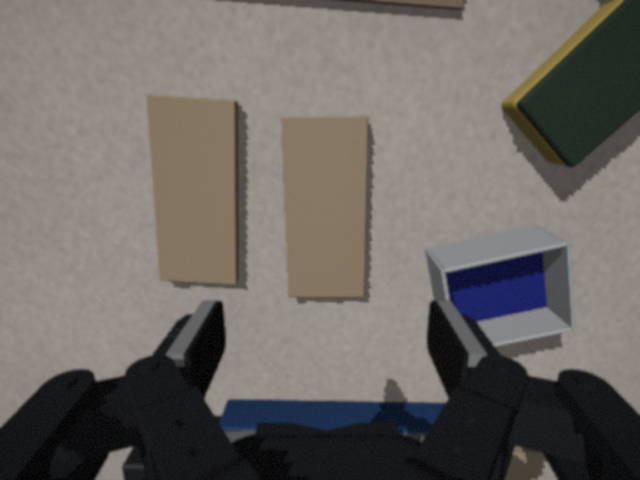

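The wrist view shows shelf B with corners (282,119), (368,116), (363,296), (290,296) and shelf A with corners (148,96), (236,101), (236,284), (160,280).

```bash
python3 - <<'E'
from h import *
for n,c in(("B",[[282,119],[368,116],[363,296],[290,296]]),("A",[[148,96],[236,101],[236,284],[160,280]])):
    q=p2w("w4",np.array(c)/1.25,.012)[:,:2]; d=q[0]-q[3]+q[1]-q[2]
    print(n,q.mean(0).round(4),"yaw",np.arctan2(-d[0],d[1]).round(3),np.linalg.norm(np.diff(q,axis=0),axis=1).round(4))
E
```

```text
B [0.558  0.0797] yaw 0.077 [0.0648 0.1491 0.0634]
A [0.453  0.0859] yaw -0.0 [0.065  0.1487 0.0649]
```

>>> {"name": "carry_out", "arguments": {
  "motion": [
    {"xyz":[0.001,-0.001,0.05],"angular":[0,0,0]},
    {"xyz":[0.001,-0.001,0.1],"angular":[0,0,0]},
    {"xyz":[0.001,-0.001,0.14],"angular":[0,0,0]},
    {"xyz":[0.001,-0.001,0.16],"angular":[0,0,0]},
    {"xyz":[0.001,-0.001,0.173],"angular":[0,0,0]},
    {"xyz":[0.001,-0.001,0.173],"angular":[0,0,0]}
  ]
}}

```text
clock: 9.3
position: [0.5557, 0.0792, -0.0039]
ee_rot: [0.682, 0.732, -0.001, -0.0]
ft_force: [0.7, -0.4, 0.3]
grip_width: 0.92
grasp_force: 0.0
```

>>> {"name": "carry_out", "arguments": {
  "motion": [
    {"xyz":[0,0,0],"angular":[0,0,0]},
    {"xyz":[0,0,0],"angular":[0,0,0]},
    {"xyz":[0,0,0],"angular":[0,0,0]},
    {"xyz":[0,0,0],"angular":[0,0,0]},
    {"xyz":[0,0,0],"angular":[0,0,0]},
    {"xyz":[0,0,0],"angular":[0,0,0]}
  ],
  "hand": 0,
  "grip_force": 70
}}

```text
clock: 9.9
position: [0.5575, 0.0795, -0.0008]
ee_rot: [0.682, 0.731, 0.001, 0.001]
ft_force: [-1.4, -0.8, 6.6]
grip_width: 0.741
grasp_force: 78.1
```

>>> {"name": "carry_out", "arguments": {
  "motion": [
    {"xyz":[0,0,-0.03],"angular":[0,0,0]},
    {"xyz":[0,0,-0.07],"angular":[0,0,0]},
    {"xyz":[0,0,-0.11],"angular":[0,0,0]},
    {"xyz":[0,0,-0.15],"angular":[0,0,0]},
    {"xyz":[0,0,-0.15],"angular":[0,0,0]},
    {"xyz":[0,0,-0.15],"angular":[0,0,0]}
  ]
}}

```text
clock: 10.5
position: [0.5565, 0.0796, 0.1484]
ee_rot: [0.682, 0.731, 0.001, 0.0]
ft_force: [-0.5, 0.4, -3.3]
grip_width: 0.759
grasp_force: 52.1
```

```bash
python3 go.py 2.1 0.6625 -0.2013 0.15 0.6625 -0.2013 0.1
```

```text
t 10.5 pos [0.5565 0.0796 0.1484] w 0.759 F [-0.5  0.4 -3.3] gf 52.1 turn [ 0.1 -0.1  1.9]
[0.6625, -0.2013, 0.15] -> [-0.2877  0.0861 -0.0018] rows 7 1
[0.6625, -0.2013, 0.1] -> [-0.2877  0.086   0.0482] rows 7 1
```

>>> {"name": "carry_out", "arguments": {
  "motion": [
    {"xyz":[-0.036,0.011,0],"angular":[0,0,0.5]},
    {"xyz":[-0.072,0.022,0],"angular":[0,0,1]},
    {"xyz":[-0.108,0.033,0],"angular":[0,0,1.9]},
    {"xyz":[-0.144,0.043,0],"angular":[0,0,1.9]},
    {"xyz":[-0.18,0.054,0],"angular":[0,0,1.9]},
    {"xyz":[-0.216,0.065,0],"angular":[0,0,1.9]},
    {"xyz":[-0.252,0.076,0],"angular":[0,0,1.9]},
    {"xyz":[-0.288,0.086,0],"angular":[0,0,1.9]},
    {"xyz":[-0.288,0.086,0],"angular":[0,0,1.9]},
    {"xyz":[-0.288,0.086,0],"angular":[0,0,1.9]}
  ]
}}

```text
clock: 11.5
position: [0.6608, -0.203, 0.145]
ee_rot: [0.695, 0.719, -0.001, -0.001]
ft_force: [0.2, 1.2, -3.8]
grip_width: 0.743
grasp_force: 81.0
```

```bash
python3 go.py 2.1 0.6625 -0.2013 0.1 0.6625 -0.2013 0.056; python3 -c "
from h import *
snap('wrist','w5',1.25);snap('top','t5',1.5)"
```

```text
t 11.5 pos [ 0.6608 -0.203   0.145 ] w 0.743 F [ 0.2  1.2 -3.8] gf 81.0 turn [-0.2 -0.  -0.1]
[0.6625, -0.2013, 0.1] -> [0.0016 0.0019 0.045 ] rows 1 1
[0.6625, -0.2013, 0.056] -> [0.0016 0.0021 0.089 ] rows 2 1
```

View pics/w5.png

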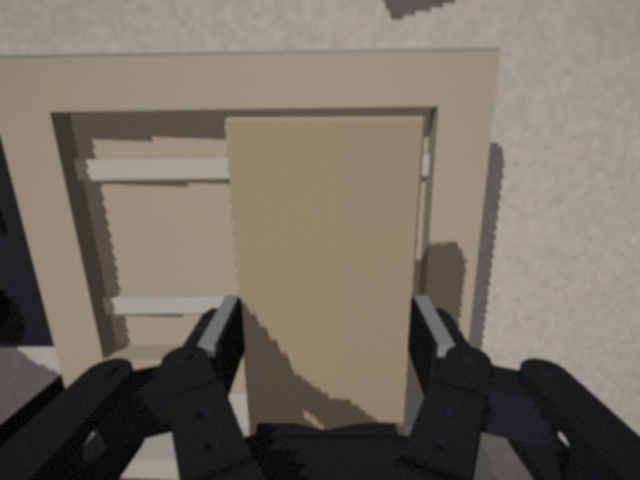

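The shelf is over the recess. The recess inner +y edge runs (52,113) to (436,106), the outer +x+y corner is at (498,49), and the shelf's far edge runs (226,118) to (422,116).

```bash
python3 - <<'E'
from h import *
s=lambda a:np.array(a)/1.25
i=p2w("w5",s([[52,113],[436,106]]),.07); o=p2w("w5",s([[0,57],[498,49]]),.07); sh=p2w("w5",s([[226,118],[422,116]]),.158)
print(i.round(4),o.round(4),sh.round(4),sep="\n")
for e in(i,o,sh): d=e[1]-e[0]; print("yaw",np.arctan2(d[1],d[0]).round(4),np.linalg.norm(d))
yaw=.04; c,s_=np.cos(yaw),np.sin(yaw)
def ctr(p,a,b): return p[:2]-np.array([c*a-s_*b,s_*a+c*b])
print("kiln centre est",ctr(i[0],-.105,.078),ctr(i[1],.105,.078),ctr(o[1],.135,.105)); m=sh.mean(0); print("shelf centre",ctr(m,0,.075))
E
```

```text
[[ 0.5086 -0.1307  0.07  ]
 [ 0.7167 -0.1201  0.07  ]]
[[ 0.4863 -0.1035  0.07  ]
 [ 0.7455 -0.0912  0.07  ]]
[[ 0.6253 -0.1292  0.158 ]
 [ 0.6889 -0.1264  0.158 ]]
yaw 0.0507 0.20840303785707984
yaw 0.0477 0.25941318357743165
yaw 0.0432 0.0637095267072301
kiln centre est [ 0.61662154 -0.20440863] [ 0.6149248  -0.20224556] [ 0.61477365 -0.20148656]
shelf centre [ 0.66009312 -0.20274069]
```

>>> {"name": "carry_out", "arguments": {
  "motion": [
    {"xyz":[0.002,0.001,0.03],"angular":[0,0,-0.3]},
    {"xyz":[0.002,0.001,0.06],"angular":[0,0,-0.3]},
    {"xyz":[0.002,0.001,0.07],"angular":[0,0,-0.3]},
    {"xyz":[0.002,0.001,0.075],"angular":[0,0,-0.3]},
    {"xyz":[0.002,0.001,0.08],"angular":[0,0,-0.3]},
    {"xyz":[0.002,0.001,0.084],"angular":[0,0,-0.3]},
    {"xyz":[0.002,0.001,0.088],"angular":[0,0,-0.3]},
    {"xyz":[0.002,0.001,0.088],"angular":[0,0,-0.3]}
  ]
}}

```text
clock: 12.4
position: [0.6628, -0.1999, 0.0592]
ee_rot: [0.692, 0.722, 0.0, -0.0]
ft_force: [0.4, 0.3, -3.4]
grip_width: 0.739
grasp_force: 81.0
```

>>> {"name": "carry_out", "arguments": {
  "motion": [
    {"xyz":[0,0,0.002],"angular":[0,0,0]},
    {"xyz":[0,0,0.004],"angular":[0,0,0]},
    {"xyz":[0,0,0.005],"angular":[0,0,0]},
    {"xyz":[0,0,0.005],"angular":[0,0,0]}
  ]
}}

```text
clock: 12.8
position: [0.6632, -0.2001, 0.0573]
ee_rot: [0.692, 0.722, 0.001, 0.0]
ft_force: [-9.9, 4.2, 19.0]
grip_width: 0.741
grasp_force: 83.5
```

Contact at the expected height, so I'll release it, lift off and check.

>>> {"name": "carry_out", "arguments": {
  "motion": [
    {"xyz":[0,0,-0.001],"angular":[0,0,0]},
    {"xyz":[0,0,-0.001],"angular":[0,0,0]},
    {"xyz":[0,0,-0.002],"angular":[0,0,0]},
    {"xyz":[0,0,-0.03],"angular":[0,0,0]},
    {"xyz":[0,0,-0.07],"angular":[0,0,0]},
    {"xyz":[-0.04,0,-0.11],"angular":[0,0,0]},
    {"xyz":[-0.04,-0.03,-0.15],"angular":[0,0,0]},
    {"xyz":[-0.04,-0.03,-0.15],"angular":[0,0,0]},
    {"xyz":[-0.04,-0.03,-0.15],"angular":[0,0,0]}
  ],
  "hand": 0.85
}}

```text
clock: 13.7
position: [0.6346, -0.242, 0.2059]
ee_rot: [0.693, 0.721, 0.001, 0.001]
ft_force: [0.6, 0.2, -0.2]
grip_width: 0.851
grasp_force: 0.0
```

```bash
python3 go.py 2.4 0.453 0.086 0.1; python3 -c "
from h import *
snap('wrist','w6',1.25)"
```

```text
t 13.7 pos [ 0.6346 -0.242   0.2059] w 0.851 F [ 0.6  0.2 -0.2] gf 0.0 turn [ 0.2  0.  -0.1]
[0.453, 0.086, 0.1] -> [ 0.3351 -0.1685  0.1053] rows 8 1
```

View pics/w6.png

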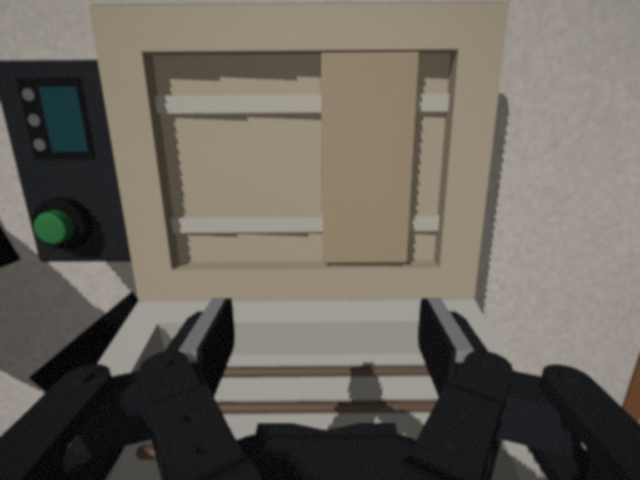

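The shelf lies down in the recess: recess corners (143,51), (458,50), (438,267), (172,268); shelf corners (321,53), (418,52), (407,263), (327,263).

```bash
python3 - <<'E'
from h import *
s=lambda a:np.array(a)/1.25
i=p2w("w6",s([[143,51],[458,50],[438,267],[172,268]]),.07)[:,:2]; sh=p2w("w6",s([[321,53],[418,52],[407,263],[327,263]]),.07)[:,:2]
for e in(i,sh): d=e[1]-e[0]+e[2]-e[3]; yaw=np.arctan2(d[1],d[0]); print(e.mean(0).round(4),"yaw",yaw.round(4),np.linalg.norm(np.diff(e,axis=0),axis=1).round(4))
y=.045; Rt=np.array([[np.cos(y),np.sin(y)],[-np.sin(y),np.cos(y)]]); print("shelf in kiln",Rt@(sh.mean(0)-i.mean(0)))
E
```

```text
[ 0.6165 -0.2028] yaw 0.0426 [0.2089 0.1548 0.2083]
[ 0.6634 -0.1996] yaw 0.0439 [0.0645 0.1502 0.0625]
shelf in kiln [0.0470738  0.00100453]
```

>>> {"name": "carry_out", "arguments": {
  "motion": [
    {"xyz":[0.335,-0.169,0.05],"angular":[0,0,2.4]},
    {"xyz":[0.335,-0.169,0.05],"angular":[0,0,2.4]},
    {"xyz":[0.335,-0.169,0.05],"angular":[0,0,2.4]},
    {"xyz":[0.335,-0.169,0.05],"angular":[0,0,2.4]},
    {"xyz":[0.335,-0.169,0.05],"angular":[0,0,2.4]},
    {"xyz":[0.335,-0.169,0.05],"angular":[0,0,2.4]},
    {"xyz":[0.335,-0.169,0.05],"angular":[0,0,2.4]},
    {"xyz":[0.335,-0.169,0.05],"angular":[0,0,2.4]},
    {"xyz":[0.335,-0.169,0.1],"angular":[0,0,2.4]},
    {"xyz":[0.335,-0.169,0.12],"angular":[0,0,2.4]},
    {"xyz":[0.335,-0.169,0.12],"angular":[0,0,2.4]}
  ],
  "hand": 0.92
}}

```text
clock: 14.85
position: [0.4489, 0.0867, 0.0808]
ee_rot: [0.707, 0.708, -0.003, -0.001]
ft_force: [0.0, -0.4, 1.5]
grip_width: 0.923
grasp_force: 0.0
```

```bash
python3 go.py 0 0.453 0.0862 -0.002
```

```text
t 14.85 pos [0.4489 0.0867 0.0808] w 0.923 F [ 0.  -0.4  1.5] gf 0.0 turn [-0.4  0.2  0.1]
[0.453, 0.0862, -0.002] -> [-0.0002  0.0046  0.0828] rows 2 1
```

>>> {"name": "carry_out", "arguments": {
  "motion": [
    {"xyz":[0,0.003,0.03],"angular":[0,0,0]},
    {"xyz":[0,0.003,0.06],"angular":[0,0,0]},
    {"xyz":[0,0.003,0.075],"angular":[0,0,0]},
    {"xyz":[0,0.003,0.083],"angular":[0,0,0]},
    {"xyz":[0,0.003,0.083],"angular":[0,0,0]}
  ]
}}

```text
clock: 15.35
position: [0.4546, 0.0867, 0.0011]
ee_rot: [0.707, 0.707, -0.0, -0.0]
ft_force: [0.2, -0.2, -0.1]
grip_width: 0.922
grasp_force: 0.0
```

>>> {"name": "carry_out", "arguments": {
  "motion": [
    {"xyz":[0,0,0],"angular":[0,0,0]},
    {"xyz":[0,0,0],"angular":[0,0,0]},
    {"xyz":[0,0,0],"angular":[0,0,0]},
    {"xyz":[0,0,0],"angular":[0,0,0]},
    {"xyz":[0,0,0],"angular":[0,0,0]},
    {"xyz":[0,0,0],"angular":[0,0,0]}
  ],
  "hand": 0
}}

```text
clock: 15.95
position: [0.4551, 0.0869, 0.0031]
ee_rot: [0.707, 0.707, 0.001, -0.0]
ft_force: [-6.6, -1.0, 13.8]
grip_width: 0.734
grasp_force: 72.7
```

```bash
python3 go.py 2.5 0.5705 -0.2048 0.15
```

```text
t 15.95 pos [0.4551 0.0869 0.0031] w 0.734 F [-6.6 -1.  13.8] gf 72.7 turn [ 0.  -0.1 -2.5]
[0.5705, -0.2048, 0.15] -> [-0.2914  0.1156 -0.1472] rows 7 1
```

>>> {"name": "carry_out", "arguments": {
  "motion": [
    {"xyz":[0,0,-0.03],"angular":[0,0,0]},
    {"xyz":[0,0,-0.07],"angular":[0,0,0]},
    {"xyz":[0,0,-0.11],"angular":[0,0,0]},
    {"xyz":[0,0,-0.148],"angular":[0,0,0]},
    {"xyz":[0,0,-0.148],"angular":[0,0,0]},
    {"xyz":[0,0,-0.148],"angular":[0,0,0]}
  ]
}}

```text
clock: 16.55
position: [0.455, 0.0867, 0.1502]
ee_rot: [0.707, 0.707, 0.001, 0.0]
ft_force: [-0.8, -0.4, -3.6]
grip_width: 0.733
grasp_force: 78.1
```

>>> {"name": "carry_out", "arguments": {
  "motion": [
    {"xyz":[-0.036,0.014,0],"angular":[0,0,-1]},
    {"xyz":[-0.073,0.029,0],"angular":[0,0,-2.5]},
    {"xyz":[-0.109,0.043,0],"angular":[0,0,-2.5]},
    {"xyz":[-0.146,0.058,0],"angular":[0,0,-2.5]},
    {"xyz":[-0.182,0.072,0],"angular":[0,0,-2.5]},
    {"xyz":[-0.218,0.087,0],"angular":[0,0,-2.5]},
    {"xyz":[-0.255,0.101,0],"angular":[0,0,-2.5]},
    {"xyz":[-0.291,0.116,0],"angular":[0,0,-2.5]},
    {"xyz":[-0.291,0.116,0],"angular":[0,0,-2.5]},
    {"xyz":[-0.291,0.116,0],"angular":[0,0,-2.5]},
    {"xyz":[-0.291,0.116,0],"angular":[0,0,-2.5]}
  ]
}}

```text
clock: 17.65
position: [0.57, -0.2033, 0.148]
ee_rot: [0.691, 0.723, -0.0, -0.001]
ft_force: [-0.4, 0.8, -3.9]
grip_width: 0.731
grasp_force: 78.2
```

```bash
python3 go.py 2.5 0.5705 -0.2043 0.075 0.5705 -0.2043 0.061;  python3 -c "
from h import *
snap('wrist','w7',1.25)"
```

```text
t 17.65 pos [ 0.57   -0.2033  0.148 ] w 0.731 F [-0.4  0.8 -3.9] gf 78.2 turn [-0.1 -0.1  0. ]
[0.5705, -0.2043, 0.075] -> [-0.0011  0.0006  0.073 ] rows 2 1
[0.5705, -0.2043, 0.061] -> [-0.0011  0.0007  0.087 ] rows 2 1
```

>>> {"name": "carry_out", "arguments": {
  "motion": [
    {"xyz":[-0.001,0,0.03],"angular":[0,0,0]},
    {"xyz":[-0.001,0,0.06],"angular":[0,0,0]},
    {"xyz":[-0.001,0,0.07],"angular":[0,0,0]},
    {"xyz":[-0.001,0,0.075],"angular":[0,0,0]},
    {"xyz":[-0.001,0,0.08],"angular":[0,0,0]},
    {"xyz":[-0.001,0,0.084],"angular":[0,0,0]},
    {"xyz":[-0.001,0,0.088],"angular":[0,0,0]},
    {"xyz":[-0.001,0,0.088],"angular":[0,0,0]}
  ]
}}

```text
clock: 18.5
position: [0.571, -0.2056, 0.0615]
ee_rot: [0.692, 0.722, 0.0, 0.0]
ft_force: [0.4, 0.6, -3.3]
grip_width: 0.735
grasp_force: 78.3
```

>>> {"name": "carry_out", "arguments": {
  "motion": [
    {"xyz":[0.001,0,0.002],"angular":[0,0,0]},
    {"xyz":[0.001,0,0.004],"angular":[0,0,0]},
    {"xyz":[0.001,0,0.005],"angular":[0,0,0]},
    {"xyz":[0.001,0,0.005],"angular":[0,0,0]}
  ]
}}

```text
clock: 18.9
position: [0.5712, -0.2056, 0.061]
ee_rot: [0.692, 0.722, 0.001, 0.0]
ft_force: [-17.8, 5.9, 42.4]
grip_width: 0.727
grasp_force: 85.5
```

>>> {"name": "carry_out", "arguments": {
  "motion": [
    {"xyz":[0,0,-0.004],"angular":[0,0,0]},
    {"xyz":[0,0,-0.004],"angular":[0,0,0]},
    {"xyz":[0,0,-0.005],"angular":[0,0,0]},
    {"xyz":[0,0,-0.03],"angular":[0,0,0]},
    {"xyz":[0,0,-0.07],"angular":[0,0,0]},
    {"xyz":[-0.035,0,-0.11],"angular":[0,0,0]},
    {"xyz":[-0.035,0.03,-0.15],"angular":[0,0,0]},
    {"xyz":[-0.035,0.03,-0.15],"angular":[0,0,0]},
    {"xyz":[-0.035,0.03,-0.15],"angular":[0,0,0]}
  ],
  "hand": 0.85
}}

```text
clock: 19.8
position: [0.6029, -0.2382, 0.2066]
ee_rot: [0.691, 0.722, 0.0, 0.001]
ft_force: [-0.8, -0.6, -0.1]
grip_width: 0.848
grasp_force: 0.0
```

```bash
python3 go.py 2.5 0.6634 -0.201 0.1 0.6634 -0.201 0.07; python3 -c "
from h import *
snap('wrist','w8',1.25)"
```

```text
t 19.8 pos [ 0.6029 -0.2382  0.2066] w 0.848 F [-0.8 -0.6 -0.1] gf 0.0 turn [0.1 0.  0. ]
[0.6634, -0.201, 0.1] -> [0.0346 0.0619 0.1067] rows 3 1
[0.6634, -0.201, 0.07] -> [0.0346 0.0619 0.1367] rows 4 1
```

View pics/w8.png

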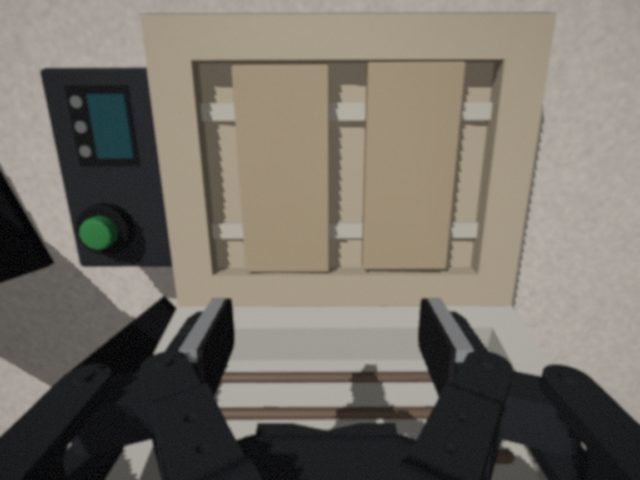

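Both shelves lie across the rails, down in the recess. Now I'll press each with closed fingers.

>>> {"name": "carry_out", "arguments": {
  "motion": [
    {"xyz":[0.035,0.061,0.05],"angular":[0,0,0]},
    {"xyz":[0.035,0.061,0.1],"angular":[0,0,0]},
    {"xyz":[0.035,0.061,0.125],"angular":[0,0,0]},
    {"xyz":[0.035,0.061,0.125],"angular":[0,0,0]},
    {"xyz":[0.035,0.061,0.13],"angular":[0,0,0]},
    {"xyz":[0.035,0.061,0.135],"angular":[0,0,0]},
    {"xyz":[0.035,0.061,0.138],"angular":[0,0,0]},
    {"xyz":[0.035,0.061,0.14],"angular":[0,0,0]},
    {"xyz":[0.035,0.061,0.14],"angular":[0,0,0]}
  ],
  "hand": 0
}}

```text
clock: 20.75
position: [0.6613, -0.2014, 0.0702]
ee_rot: [0.692, 0.722, 0.001, 0.0]
ft_force: [-12.5, 4.3, 23.0]
grip_width: 0.001
grasp_force: 11.2
```

>>> {"name": "carry_out", "arguments": {
  "motion": [
    {"xyz":[0,0,-0.02],"angular":[0,0,0]},
    {"xyz":[0.05,-0.05,-0.02],"angular":[0,0,0]},
    {"xyz":[0.05,-0.093,-0.02],"angular":[0,0,0]},
    {"xyz":[0.05,-0.093,-0.012],"angular":[0,0,0]},
    {"xyz":[0.05,-0.093,-0.006],"angular":[0,0,0]},
    {"xyz":[0.05,-0.093,-0.003],"angular":[0,0,0]},
    {"xyz":[0.05,-0.093,0],"angular":[0,0,0]},
    {"xyz":[0.05,-0.093,0],"angular":[0,0,0]}
  ]
}}

```text
clock: 21.55
position: [0.5674, -0.1547, 0.0699]
ee_rot: [0.692, 0.722, 0.001, -0.001]
ft_force: [-21.5, 7.6, 43.3]
grip_width: -0.002
grasp_force: 21.9
```

>>> {"name": "carry_out", "arguments": {
  "motion": [
    {"xyz":[0,0,-0.02],"angular":[0,0,0]},
    {"xyz":[-0.05,0,-0.02],"angular":[0,0,0]},
    {"xyz":[-0.1,0,-0.02],"angular":[0,0,0]},
    {"xyz":[-0.1,0,-0.012],"angular":[0,0,0]},
    {"xyz":[-0.1,0,-0.006],"angular":[0,0,0]},
    {"xyz":[-0.1,0,-0.003],"angular":[0,0,0]},
    {"xyz":[-0.1,0,0],"angular":[0,0,0]},
    {"xyz":[-0.1,0,0],"angular":[0,0,0]}
  ]
}}

```text
clock: 22.35
position: [0.5714, -0.2555, 0.07]
ee_rot: [0.692, 0.722, 0.0, 0.001]
ft_force: [-16.4, 1.4, 35.8]
grip_width: -0.001
grasp_force: 18.2
```

All three presses stopped at z = 0.070, so both shelves are flush and level. Now for the ware board.

```bash
python3 go.py 0 0.5 0.1 0.25 0.5 0.36 0.25
```

```text
t 22.35 pos [ 0.5714 -0.2555  0.07  ] w -0.001 F [-16.4   1.4  35.8] gf 18.2 turn [0.1 0.  2.5]
[0.5, 0.1, 0.25] -> [ 0.3581 -0.0556 -0.1803] rows 9 1
[0.5, 0.36, 0.25] -> [ 0.6179 -0.0443 -0.1804] rows 13 1
```

>>> {"name": "carry_out", "arguments": {
  "motion": [
    {"xyz":[0,0,-0.05],"angular":[0,0,0]},
    {"xyz":[0,0,-0.1],"angular":[0,0,0]},
    {"xyz":[0.04,-0.01,-0.13],"angular":[0,0,0]},
    {"xyz":[0.36,-0.055,-0.18],"angular":[0,0,2.5]},
    {"xyz":[0.36,-0.055,-0.18],"angular":[0,0,2.5]},
    {"xyz":[0.36,-0.055,-0.18],"angular":[0,0,2.5]},
    {"xyz":[0.36,-0.055,-0.18],"angular":[0,0,2.5]},
    {"xyz":[0.36,-0.055,-0.18],"angular":[0,0,2.5]},
    {"xyz":[0.618,-0.044,-0.18],"angular":[0,0,2.5]},
    {"xyz":[0.618,-0.044,-0.18],"angular":[0,0,2.5]},
    {"xyz":[0.618,-0.044,-0.18],"angular":[0,0,2.5]},
    {"xyz":[0.618,-0.044,-0.18],"angular":[0,0,2.5]}
  ],
  "hand": 0.6
}}

```text
clock: 23.55
position: [0.5048, 0.2306, 0.2419]
ee_rot: [0.706, 0.708, 0.0, -0.0]
ft_force: [1.0, -0.6, 0.2]
grip_width: 0.6
grasp_force: 0.0
```

>>> {"name": "carry_out", "arguments": {
  "motion": [
    {"xyz":[0.08,0,0],"angular":[0,0,0]},
    {"xyz":[0.08,0,0],"angular":[0,0,0]},
    {"xyz":[0.08,0,0],"angular":[0,0,0]},
    {"xyz":[0.08,0,0],"angular":[0,0,0]},
    {"xyz":[0.08,0,0],"angular":[0,0,0]}
  ]
}}

```text
clock: 24.05
position: [0.5059, 0.3061, 0.2416]
ee_rot: [0.707, 0.707, -0.0, 0.0]
ft_force: [0.6, -0.1, -0.8]
grip_width: 0.6
grasp_force: 0.0
```

```bash
python3 go.py 0 0.5 0.36 0.25; python3 -c "
from h import *
snap('wrist','w9',1.5)"
```

```text
t 24.05 pos [0.5059 0.3061 0.2416] w 0.6 F [ 0.6 -0.1 -0.8] gf 0.0 turn [ 0.   0.  -0.1]
[0.5, 0.36, 0.25] -> [ 0.0539 -0.006  -0.0084] rows 2 1
```

View pics/w9.png

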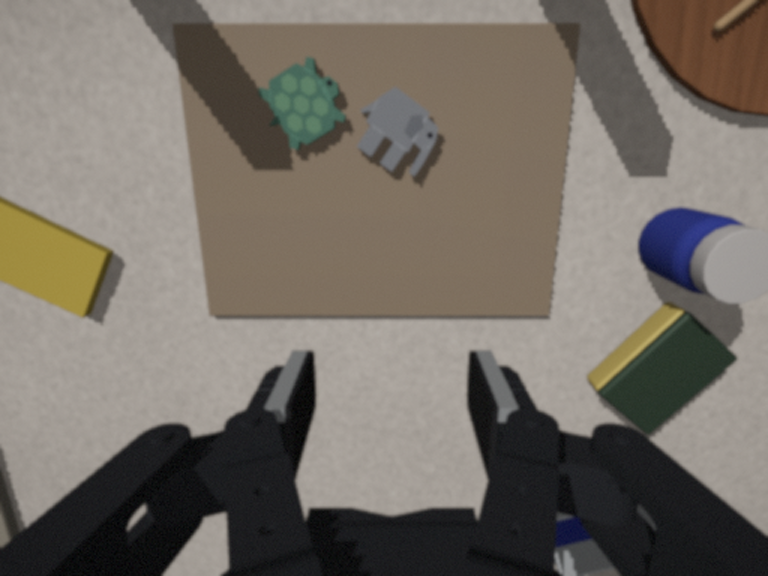

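The elephant has been knocked and now sits at (400,130), while the turtle is at (303,103). The elephant's nose points right and down (about -24°) and the turtle's head right and up (about 32°). No other animals are there. I'll measure the outlines in code.

```bash
cat > an.py <<'E'
from h import *
def animals(f,win=None,z=.015):
    c=np.load("pics/%s.npz"%f); im=c["img"].astype(int); r,g,b=im[...,0],im[...,1],im[...,2]
    out={}
    for n,m in(("turtle",(g-r>8)&(g-b>-2)),("elephant",(b-r>-4)&(abs(g-r)<12)&(r<190))):
        m=m.astype(np.uint8)
        if win: k=np.zeros_like(m); x0,x1,y0,y1=win; k[y0:y1,x0:x1]=1; m*=k
        m=cv2.morphologyEx(m,cv2.MORPH_OPEN,np.ones((2,2),np.uint8))
        k,l,s,ce=cv2.connectedComponentsWithStats(m); i=1+np.argmax(s[1:,4]); cs=max(cv2.findContours((l==i).astype(np.uint8),0,1)[0],key=len)[:,0]
        w=p2w(f,cs,z)[:,:2]*1000; h=cv2.convexHull(w.astype(np.float32))[:,0]
        print(n,"px",s[i].tolist(),"rect",[np.round(v,1) for v in cv2.minAreaRect(h)])
        out[n]=h
        for a in range(-60,61,5) if False else (): pass
    return out
def ext(h,a):
    t=np.radians(a); u=h@[np.cos(t),np.sin(t)]; v=h@[-np.sin(t),np.cos(t)]
    c=np.array([(u.max()+u.min())/2,(v.max()+v.min())/2]); return u.ptp() if hasattr(u,'ptp') else np.ptp(u),np.ptp(v),(c[0]*np.array([np.cos(t),np.sin(t)])+c[1]*np.array([-np.sin(t),np.cos(t)])).round(1)
E
python3 - <<'E'
from an import *
o=animals("w9",(135,375,25,205))
for n,a in(("turtle",range(20,46,4)),("elephant",range(-40,-8,4))):
    for q in a: print(n,q,*ext(o[n],q))
E
```

```text
turtle px [174, 39, 57, 62, 2039] rect [array([441.1, 407. ]), array([57.6, 52.5]), np.float64(30.3)]
elephant px [240, 60, 52, 58, 1712] rect [array([510.7, 385.9]), array([51.6, 59.9]), np.float64(55.2)]
turtle 20 56.84316817536683 56.43410628570879 [441.1 406.8]
turtle 24 57.31006238215696 54.00072093084333 [441.1 406.9]
turtle 28 57.55603577404361 52.879750903409914 [441.1 406.9]
turtle 32 57.52160194515193 53.03971563569938 [441.1 407.1]
turtle 36 57.20692865363446 54.684867857818666 [441.1 407. ]
turtle 40 57.52371299088429 56.91856395024754 [440.7 406.8]
turtle 44 58.09620472953236 59.02071362100187 [440.1 406.4]
elephant -40 60.90110588768445 52.827123804143184 [511.2 385.4]
elephant -36 60.19190002030305 51.68183139185692 [510.9 385.8]
elephant -32 59.571746314614785 52.51735008652895 [510.7 386.1]
elephant -28 59.13681178560108 54.111036366837084 [510.7 386.4]
elephant -24 59.03499882911717 55.53461654491332 [511.  386.5]
elephant -20 59.065191427661716 56.77638421828658 [511.4 386.6]
elephant -16 58.80762435078293 57.7415430548906 [511.9 386.7]
elephant -12 58.26355243938883 58.42539089789079 [512.3 386.9]
```

```bash
python3 -c "
from h import *
print(get_obs()['joint_pos'].round(2))"; python3 go.py 56 0.511 0.386 0.1
```

```text
[-0.94  0.26  0.39  1.56 -0.1   1.34 -0.55]
t 24.1 pos [0.5061 0.3057 0.2417] w 0.595 F [-0.1 -0.4  1.5] gf 0.0 turn [  0.    0.  -56.1]
[0.511, 0.386, 0.1] -> [0.0803 0.0047 0.1417] rows 4 7
```

>>> {"name": "carry_out", "arguments": {
  "motion": [
    {"xyz":[0.08,0.005,0.141],"angular":[0,0,-56]},
    {"xyz":[0.08,0.005,0.141],"angular":[0,0,-56]},
    {"xyz":[0.08,0.005,0.141],"angular":[0,0,-56]},
    {"xyz":[0.08,0.005,0.141],"angular":[0,0,-56]},
    {"xyz":[0.08,0.005,0.141],"angular":[0,0,-56]},
    {"xyz":[0.08,0.005,0.141],"angular":[0,0,-56]},
    {"xyz":[0.08,0.005,0.141],"angular":[0,0,-56]},
    {"xyz":[0.08,0.005,0.141],"angular":[0,0,-56]},
    {"xyz":[0.08,0.005,0.141],"angular":[0,0,-56]},
    {"xyz":[0.08,0.005,0.141],"angular":[0,0,-56]}
  ],
  "hand": 0.76
}}

```text
clock: 25.1
position: [0.511, 0.3865, 0.1007]
ee_rot: [0.294, 0.956, 0.0, 0.0]
ft_force: [-0.0, 0.9, -0.0]
grip_width: 0.763
grasp_force: 0.0
```

```bash
python3 go.py 56 0.511 0.386 0.004; python3 - <<'E'
from an import *
snap('wrist','w10',1.5); print(w2p('w10',[[.511,.386,.015],[.441,.407,.015]]).round().tolist())
try:
    o=animals("w10",(100,420,20,260))
    for q in range(-44,-20,4): print(q,*ext(o["elephant"],q))
except Exception as e: print(e)
E
```

```text
t 25.1 pos [0.511  0.3865 0.1007] w 0.763 F [-0.   0.9 -0. ] gf 0.0 turn [ 0.   0.  -0.2]
[0.511, 0.386, 0.004] -> [-0.0002 -0.0005  0.0967] rows 2 1
[[261.0, 195.0], [230.0, 103.0]]
turtle px [187, 51, 87, 95, 4826] rect [array([440.4, 408.2]), array([58. , 52.2]), np.float64(29.4)]
elephant px [229, 153, 68, 76, 3598] rect [array([509.8, 388.2]), array([51.8, 61.8]), np.float64(55.8)]
-44 63.8985175936552 55.08614348093636 [510.5 386.8]
-40 63.24890586170311 53.58103310451156 [510.2 387.3]
-36 62.29115181815061 51.81488132074833 [509.8 387.8]
-32 61.68578939065094 52.76400757399165 [509.7 388.4]
-28 61.39674031033522 54.6138197424616 [509.7 388.5]
-24 61.485824226365025 56.197558870908324 [509.9 388.5]
```

>>> {"name": "carry_out", "arguments": {
  "motion": [
    {"xyz":[0.0015,0,0.04],"angular":[0,0,0]},
    {"xyz":[0.0015,0,0.07],"angular":[0,0,0]},
    {"xyz":[0.0015,0,0.085],"angular":[0,0,0]},
    {"xyz":[0.0015,0,0.096],"angular":[0,0,0]},
    {"xyz":[0.0015,0,0.096],"angular":[0,0,0]}
  ]
}}

```text
clock: 25.65
position: [0.5093, 0.3874, 0.0037]
ee_rot: [0.293, 0.956, -0.001, -0.0]
ft_force: [-0.9, -0.5, -0.4]
grip_width: 0.761
grasp_force: 0.0
```

>>> {"name": "carry_out", "arguments": {
  "motion": [
    {"xyz":[0,0,0],"angular":[0,0,0]},
    {"xyz":[0,0,0],"angular":[0,0,0]},
    {"xyz":[0,0,0],"angular":[0,0,0]},
    {"xyz":[0,0,0],"angular":[0,0,0]},
    {"xyz":[0,0,0],"angular":[0,0,0]},
    {"xyz":[0,0,0],"angular":[0,0,0]}
  ],
  "hand": 0,
  "grip_force": 40
}}

```text
clock: 26.25
position: [0.5105, 0.3883, 0.006]
ee_rot: [0.293, 0.956, 0.001, 0.001]
ft_force: [-0.1, 0.5, 6.1]
grip_width: 0.588
grasp_force: 42.2
```

>>> {"name": "carry_out", "arguments": {
  "motion": [
    {"xyz":[0,0,-0.03],"angular":[0,0,0]},
    {"xyz":[0,0,-0.07],"angular":[0,0,0]},
    {"xyz":[0,0,-0.11],"angular":[0,0,0]},
    {"xyz":[0,0,-0.15],"angular":[0,0,0]},
    {"xyz":[0,0,-0.18],"angular":[0,0,0]},
    {"xyz":[0,0,-0.18],"angular":[0,0,0]}
  ]
}}

```text
clock: 26.85
position: [0.5115, 0.3889, 0.1901]
ee_rot: [0.293, 0.956, 0.004, 0.002]
ft_force: [0.2, 0.9, -0.1]
grip_width: 0.591
grasp_force: 41.8
```

```bash
python3 go.py 2.5 0.5705 0.0 0.18 0.5705 -0.2048 0.18
```

```text
t 26.85 pos [0.5115 0.3889 0.1901] w 0.591 F [ 0.2  0.9 -0.1] gf 41.8 turn [ 0.5 -0.1 53.5]
[0.5705, 0.0, 0.18] -> [-0.2666 -0.2893  0.0083] rows 8 7
[0.5705, -0.2048, 0.18] -> [-0.3812 -0.4591  0.0071] rows 12 7
```

>>> {"name": "carry_out", "arguments": {
  "motion": [
    {"xyz":[-0.027,-0.029,0],"angular":[0,0,6]},
    {"xyz":[-0.054,-0.058,0],"angular":[0,0,12]},
    {"xyz":[-0.081,-0.087,0],"angular":[0,0,18]},
    {"xyz":[-0.108,-0.116,0],"angular":[0,0,24]},
    {"xyz":[-0.135,-0.145,0],"angular":[0,0,30]},
    {"xyz":[-0.162,-0.174,0],"angular":[0,0,36]},
    {"xyz":[-0.189,-0.203,0],"angular":[0,0,42]},
    {"xyz":[-0.216,-0.232,0],"angular":[0,0,48]},
    {"xyz":[-0.243,-0.261,0],"angular":[0,0,53.5]},
    {"xyz":[-0.267,-0.289,0],"angular":[0,0,53.5]},
    {"xyz":[-0.267,-0.289,0],"angular":[0,0,53.5]}
  ]
}}

```text
clock: 27.95
position: [0.569, -0.0079, 0.1843]
ee_rot: [0.695, 0.719, -0.001, 0.001]
ft_force: [0.4, -1.0, 0.5]
grip_width: 0.593
grasp_force: 41.7
```

```bash
python3 go.py 2.5 0.5705 -0.2048 0.14 0.5705 -0.2048 0.08
```

```text
t 27.95 pos [ 0.569  -0.0079  0.1843] w 0.593 F [ 0.4 -1.   0.5] gf 41.7 turn [-0.   0.1 -0.5]
[0.5705, -0.2048, 0.14] -> [-0.1968 -0.0054  0.0448] rows 5 1
[0.5705, -0.2048, 0.08] -> [-0.1966 -0.0054  0.1048] rows 5 1
```

>>> {"name": "carry_out", "arguments": {
  "motion": [
    {"xyz":[-0.04,-0.001,0.01],"angular":[0,0,-0.4]},
    {"xyz":[-0.08,-0.002,0.02],"angular":[0,0,-0.4]},
    {"xyz":[-0.12,-0.003,0.03],"angular":[0,0,-0.4]},
    {"xyz":[-0.16,-0.004,0.04],"angular":[0,0,-0.4]},
    {"xyz":[-0.197,-0.005,0.045],"angular":[0,0,-0.4]},
    {"xyz":[-0.197,-0.005,0.075],"angular":[0,0,-0.4]},
    {"xyz":[-0.197,-0.005,0.105],"angular":[0,0,-0.4]},
    {"xyz":[-0.197,-0.005,0.105],"angular":[0,0,-0.4]},
    {"xyz":[-0.197,-0.005,0.105],"angular":[0,0,-0.4]}
  ]
}}

```text
clock: 28.85
position: [0.5726, -0.1979, 0.0796]
ee_rot: [0.689, 0.725, -0.0, -0.0]
ft_force: [0.7, -0.1, -0.0]
grip_width: 0.59
grasp_force: 41.9
```

```bash
python3 go.py 2.5 0.5705 -0.2048 0.07; python3 - <<'E'
from an import *
snap('wrist','w11',1.5); print(w2p('w11',[[.5705,-.2048,.089]]).round())
try:
    o=animals("w11",None,.089); print(ext(o["elephant"],2.5))
except Exception as e: print(e)
E
```

```text
t 28.85 pos [ 0.5726 -0.1979  0.0796] w 0.59 F [ 0.7 -0.1 -0. ] gf 41.9 turn [-0.1 -0.   0.4]
[0.5705, -0.2048, 0.07] -> [-0.0068 -0.0024  0.0096] rows 1 1
[[257. 267.]]
turtle px [0, 297, 43, 48, 1651] rect [array([ 447.3, -244.7]), array([31.9, 21.6]), np.float64(78.7)]
elephant px [0, 107, 512, 277, 59125] rect [array([ 569.2, -204.2]), array([291. , 152.1]), np.float64(2.9)]
(np.float64(290.98277538456284), np.float64(152.3942305221961), array([ 569.8, -205. ]))
```

Still held and over shelf 2. I'll lower, release and retreat.

>>> {"name": "carry_out", "arguments": {
  "motion": [
    {"xyz":[-0.004,-0.002,0.004],"angular":[0,0,0.3]},
    {"xyz":[-0.004,-0.002,0.007],"angular":[0,0,0.3]},
    {"xyz":[-0.004,-0.002,0.0095],"angular":[0,0,0.3]},
    {"xyz":[-0.004,-0.002,0.0095],"angular":[0,0,0.3]}
  ]
}}

```text
clock: 29.3
position: [0.5711, -0.2025, 0.0701]
ee_rot: [0.691, 0.723, 0.0, 0.0]
ft_force: [0.1, -0.4, 0.1]
grip_width: 0.586
grasp_force: 41.9
```

>>> {"name": "carry_out", "arguments": {
  "motion": [
    {"xyz":[0,0,0],"angular":[0,0,0]},
    {"xyz":[0,0,0],"angular":[0,0,0]},
    {"xyz":[0,0,0],"angular":[0,0,0]},
    {"xyz":[0,0,-0.03],"angular":[0,0,0]},
    {"xyz":[0,0,-0.07],"angular":[0,0,0]},
    {"xyz":[0,0,-0.11],"angular":[0,0,0]},
    {"xyz":[0.04,0,-0.13],"angular":[0,0,0]},
    {"xyz":[0.08,0,-0.14],"angular":[0,0,0]},
    {"xyz":[0.12,0,-0.14],"angular":[0,0,0]},
    {"xyz":[0.16,0,-0.14],"angular":[0,0,0]}
  ],
  "hand": 0.72
}}

```text
clock: 30.3
position: [0.5637, -0.041, 0.2106]
ee_rot: [0.691, 0.723, 0.001, 0.0]
ft_force: [1.0, -0.2, -0.9]
grip_width: 0.72
grasp_force: 0.0
```

```bash
python3 go.py -60 0.4405 0.2 0.2 0.4405 0.4075 0.1
```

```text
t 30.3 pos [ 0.5637 -0.041   0.2106] w 0.72 F [ 1.  -0.2 -0.9] gf 0.0 turn [ 0.  -0.1 62.6]
[0.4405, 0.2, 0.2] -> [ 0.2463 -0.1122  0.0105] rows 6 8
[0.4405, 0.4075, 0.1] -> [ 0.4536 -0.103   0.1106] rows 10 8
```

>>> {"name": "carry_out", "arguments": {
  "motion": [
    {"xyz":[0.246,-0.112,0.01],"angular":[0,0,62.5]},
    {"xyz":[0.246,-0.112,0.01],"angular":[0,0,62.5]},
    {"xyz":[0.246,-0.112,0.01],"angular":[0,0,62.5]},
    {"xyz":[0.246,-0.112,0.01],"angular":[0,0,62.5]},
    {"xyz":[0.246,-0.112,0.01],"angular":[0,0,62.5]},
    {"xyz":[0.454,-0.103,0.08],"angular":[0,0,62.5]},
    {"xyz":[0.454,-0.103,0.08],"angular":[0,0,62.5]},
    {"xyz":[0.454,-0.103,0.11],"angular":[0,0,62.5]},
    {"xyz":[0.454,-0.103,0.11],"angular":[0,0,62.5]},
    {"xyz":[0.454,-0.103,0.11],"angular":[0,0,62.5]},
    {"xyz":[0.454,-0.103,0.11],"angular":[0,0,62.5]},
    {"xyz":[0.454,-0.103,0.11],"angular":[0,0,62.5]}
  ],
  "hand": 0.76
}}

```text
clock: 31.5
position: [0.4368, 0.4108, 0.0971]
ee_rot: [0.965, 0.263, -0.002, 0.0]
ft_force: [0.1, -1.2, 0.2]
grip_width: 0.764
grasp_force: 0.0
```

```bash
python3 - <<'E'
from an import *
snap('wrist','w12',1.5); print(w2p('w12',[[.4405,.4075,.015]]).round().tolist())
try:
    o=animals("w12",(60,470,0,280))
    for q in range(18,44,4): print(q,*ext(o["turtle"],q))
except Exception as e: print(e)
E
python3 go.py -60 0.4405 0.4075 0.004
```

```text
[[267.0, 193.0]]
turtle px [234, 157, 69, 72, 3941] rect [array([440.2, 406.3]), array([57.9, 52.6]), np.float64(28.9)]
elephant px [146, 238, 50, 43, 1417] rect [array([349.4, 447.5]), array([39.4, 43. ]), np.float64(30.4)]
18 58.27725190422848 57.46986519400522 [439.6 406.2]
22 57.58332576922237 55.05826871738026 [440.2 406.5]
26 57.8495168365622 53.50230256470485 [440.2 406.3]
30 57.833870872887246 52.9019551769598 [440.1 406.5]
34 57.81840676502361 54.95575804681441 [439.9 407. ]
38 58.66695354712442 57.5015775751783 [439.4 406.8]
42 59.63069374169345 59.7672551976342 [438.8 406.4]
t 31.55 pos [0.4386 0.4082 0.0984] w 0.757 F [ 0.6  0.  -0.2] gf 0.0 turn [0.  0.1 0.3]
[0.4405, 0.4075, 0.004] -> [0.0015 0.0015 0.0944] rows 2 1
```

>>> {"name": "carry_out", "arguments": {
  "motion": [
    {"xyz":[0.0015,0.002,0.04],"angular":[0,0,0]},
    {"xyz":[0.0015,0.002,0.07],"angular":[0,0,0]},
    {"xyz":[0.0015,0.002,0.085],"angular":[0,0,0]},
    {"xyz":[0.0015,0.002,0.095],"angular":[0,0,0]},
    {"xyz":[0.0015,0.002,0.095],"angular":[0,0,0]}
  ]
}}

```text
clock: 32.05
position: [0.4429, 0.4048, 0.0048]
ee_rot: [0.966, 0.259, -0.0, 0.0]
ft_force: [-0.4, -0.5, -0.1]
grip_width: 0.76
grasp_force: 0.0
```

>>> {"name": "carry_out", "arguments": {
  "motion": [
    {"xyz":[0,0,0],"angular":[0,0,0]},
    {"xyz":[0,0,0],"angular":[0,0,0]},
    {"xyz":[0,0,0],"angular":[0,0,0]},
    {"xyz":[0,0,0],"angular":[0,0,0]},
    {"xyz":[0,0,0],"angular":[0,0,0]},
    {"xyz":[0,0,0],"angular":[0,0,0]}
  ],
  "hand": 0,
  "grip_force": 40
}}

```text
clock: 32.65
position: [0.4436, 0.4061, 0.0067]
ee_rot: [0.966, 0.259, 0.001, -0.001]
ft_force: [-0.5, -0.5, 7.5]
grip_width: 0.592
grasp_force: 42.3
```

>>> {"name": "carry_out", "arguments": {
  "motion": [
    {"xyz":[0,0,-0.03],"angular":[0,0,0]},
    {"xyz":[0,0,-0.07],"angular":[0,0,0]},
    {"xyz":[0,0,-0.11],"angular":[0,0,0]},
    {"xyz":[0,0,-0.15],"angular":[0,0,0]},
    {"xyz":[0,0,-0.18],"angular":[0,0,0]},
    {"xyz":[0,0,-0.18],"angular":[0,0,0]}
  ]
}}

```text
clock: 33.25
position: [0.4445, 0.407, 0.1906]
ee_rot: [0.966, 0.259, 0.004, -0.003]
ft_force: [0.9, 0.4, -0.8]
grip_width: 0.592
grasp_force: 42.0
```

```bash
python3 go.py 2.5 0.56 0.0 0.18
```

```text
t 33.25 pos [0.4445 0.407  0.1906] w 0.592 F [ 0.9  0.4 -0.8] gf 42.0 turn [  0.1  -0.5 -62.4]
[0.56, 0.0, 0.18] -> [-0.104   0.4101  0.0085] rows 9 8
```

>>> {"name": "carry_out", "arguments": {
  "motion": [
    {"xyz":[-0.01,0.041,0],"angular":[0,0,-6]},
    {"xyz":[-0.021,0.082,0],"angular":[0,0,-12]},
    {"xyz":[-0.031,0.123,0],"angular":[0,0,-18]},
    {"xyz":[-0.042,0.164,0],"angular":[0,0,-24]},
    {"xyz":[-0.052,0.205,0],"angular":[0,0,-30]},
    {"xyz":[-0.062,0.246,0],"angular":[0,0,-36]},
    {"xyz":[-0.073,0.287,0],"angular":[0,0,-42]},
    {"xyz":[-0.083,0.328,0],"angular":[0,0,-48]},
    {"xyz":[-0.094,0.369,0],"angular":[0,0,-54]},
    {"xyz":[-0.104,0.41,0],"angular":[0,0,-60]},
    {"xyz":[-0.104,0.41,0],"angular":[0,0,-62.5]},
    {"xyz":[-0.104,0.41,0],"angular":[0,0,-62.5]}
  ]
}}

```text
clock: 34.45
position: [0.5581, -0.0029, 0.1847]
ee_rot: [0.692, 0.722, -0.0, -0.0]
ft_force: [-0.6, 1.0, -1.0]
grip_width: 0.587
grasp_force: 41.9
```

```bash
python3 go.py 2.5 0.663 -0.1005 0.18 0.663 -0.2003 0.14 0.663 -0.2003 0.08
```

```text
t 34.45 pos [ 0.5581 -0.0029  0.1847] w 0.587 F [-0.6  1.  -1. ] gf 41.9 turn [-0. -0. -0.]
[0.663, -0.1005, 0.18] -> [-0.102   0.1006  0.0046] rows 3 1
[0.663, -0.2003, 0.14] -> [-0.2017  0.0963  0.0446] rows 5 1
[0.663, -0.2003, 0.08] -> [-0.2017  0.0964  0.1046] rows 5 1
```

>>> {"name": "carry_out", "arguments": {
  "motion": [
    {"xyz":[-0.035,0.034,0],"angular":[0,0,0]},
    {"xyz":[-0.07,0.067,0],"angular":[0,0,0]},
    {"xyz":[-0.102,0.099,0.005],"angular":[0,0,0]},
    {"xyz":[-0.135,0.097,0.015],"angular":[0,0,0]},
    {"xyz":[-0.17,0.096,0.03],"angular":[0,0,0]},
    {"xyz":[-0.202,0.096,0.045],"angular":[0,0,0]},
    {"xyz":[-0.202,0.096,0.075],"angular":[0,0,0]},
    {"xyz":[-0.202,0.096,0.105],"angular":[0,0,0]},
    {"xyz":[-0.202,0.096,0.105],"angular":[0,0,0]},
    {"xyz":[-0.202,0.096,0.105],"angular":[0,0,0]}
  ]
}}

```text
clock: 35.45
position: [0.6634, -0.1976, 0.0802]
ee_rot: [0.691, 0.723, 0.0, -0.0]
ft_force: [0.0, -0.0, 0.6]
grip_width: 0.591
grasp_force: 42.0
```

```bash
python3 go.py 2.5 0.663 -0.2003 0.071
```

```text
t 35.45 pos [ 0.6634 -0.1976  0.0802] w 0.591 F [ 0.  -0.   0.6] gf 42.0 turn [-0.  -0.   0.1]
[0.663, -0.2003, 0.071] -> [-0.0027 -0.0005  0.0092] rows 1 1
```

>>> {"name": "carry_out", "arguments": {
  "motion": [
    {"xyz":[0,0,0.004],"angular":[0,0,0]},
    {"xyz":[0,0,0.007],"angular":[0,0,0]},
    {"xyz":[0,0,0.0095],"angular":[0,0,0]},
    {"xyz":[0,0,0.0095],"angular":[0,0,0]}
  ]
}}

```text
clock: 35.85
position: [0.6635, -0.199, 0.0708]
ee_rot: [0.691, 0.723, 0.0, 0.0]
ft_force: [-0.2, -0.4, -0.7]
grip_width: 0.592
grasp_force: 42.0
```

>>> {"name": "carry_out", "arguments": {
  "motion": [
    {"xyz":[0,0,0],"angular":[0,0,0]},
    {"xyz":[0,0,0],"angular":[0,0,0]},
    {"xyz":[0,0,0],"angular":[0,0,0]},
    {"xyz":[0,0,-0.03],"angular":[0,0,0]},
    {"xyz":[0,0,-0.07],"angular":[0,0,0]},
    {"xyz":[0,0,-0.11],"angular":[0,0,0]},
    {"xyz":[-0.03,-0.03,-0.14],"angular":[0,0,0]},
    {"xyz":[-0.03,-0.05,-0.16],"angular":[0,0,0]},
    {"xyz":[-0.03,-0.05,-0.16],"angular":[0,0,0]},
    {"xyz":[-0.03,-0.05,-0.16],"angular":[0,0,0]}
  ],
  "hand": 0.72
}}

```text
clock: 36.85
position: [0.6148, -0.2311, 0.2309]
ee_rot: [0.691, 0.723, 0.001, 0.0]
ft_force: [0.0, -0.1, -0.7]
grip_width: 0.715
grasp_force: 0.0
```

```bash
python3 go.py 2.5 0.61 -0.37 0.4; python3 - <<'E'
from h import *
c=snap('wrist','w13',1.0); t=camera('top')["img"][:,:,::-1]
a=cv2.resize(c["img"][:,:,::-1],None,fx=1.15,fy=1.15); b=cv2.resize(t[120:255,75:185],None,fx=1.8,fy=1.8)
o=np.zeros((max(a.shape[0],b.shape[0]),a.shape[1]+b.shape[1],3),np.uint8); o[:a.shape[0],:a.shape[1]]=a; o[:b.shape[0],a.shape[1]:]=b
cv2.imwrite("pics/fin.png",o); print(o.shape)
E
```

```text
t 36.85 pos [ 0.6148 -0.2311  0.2309] w 0.715 F [ 0.  -0.1 -0.7] gf 0.0 turn [ 0.1 -0.   0.1]
[0.61, -0.37, 0.4] -> [-0.1385 -0.0108 -0.1692] rows 5 1
(442, 787, 3)
```

View pics/fin.png

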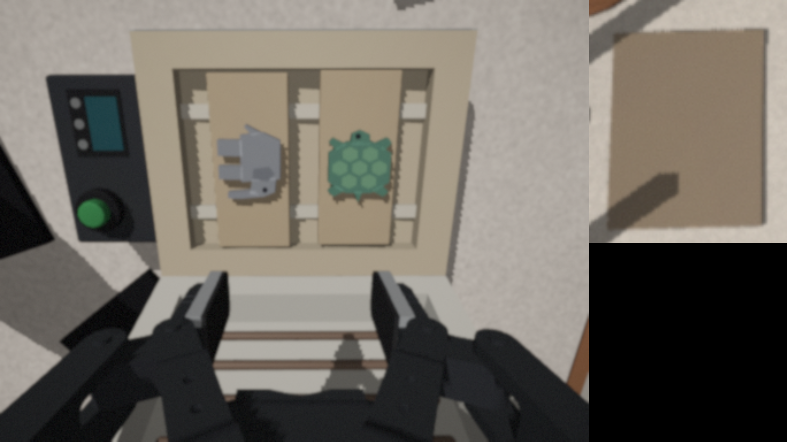

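Elephant and turtle both lie wholly on their own shelves, painted face up, and the board is empty. Next, the lid.

>>> {"name": "carry_out", "arguments": {
  "motion": [
    {"xyz":[0,0,-0.05],"angular":[0,0,0]},
    {"xyz":[0,0,-0.1],"angular":[0,0,-8]},
    {"xyz":[0,0,-0.15],"angular":[0,0,-16]},
    {"xyz":[0,0,-0.19],"angular":[0,0,-24]},
    {"xyz":[0,0,-0.19],"angular":[0,0,-32]},
    {"xyz":[0,0,-0.19],"angular":[0,0,-40]},
    {"xyz":[0,0,-0.19],"angular":[0,0,-48]},
    {"xyz":[0,0,-0.19],"angular":[0,0,-56]},
    {"xyz":[0,0,-0.19],"angular":[0,0,-64]},
    {"xyz":[-0.05,0,-0.19],"angular":[0,0,-72]},
    {"xyz":[-0.1,0,-0.19],"angular":[0,0,-80]},
    {"xyz":[-0.15,0,-0.19],"angular":[0,0,-88]}
  ],
  "hand": 0.5
}}

```text
clock: 38.15
position: [0.6225, -0.3815, 0.4188]
ee_rot: [-0.009, 1.0, 0.001, -0.001]
ft_force: [1.3, 0.1, 0.4]
grip_width: 0.5
grasp_force: 0.0
```

>>> {"name": "carry_out", "arguments": {
  "motion": [
    {"xyz":[0,0,0],"angular":[0,0,-1]},
    {"xyz":[0,0,0],"angular":[0,0,-1]},
    {"xyz":[0,0,0],"angular":[0,0,-1]}
  ]
}}

```text
clock: 38.45
position: [0.6223, -0.3799, 0.4195]
ee_rot: [-0.014, 1.0, 0.001, -0.0]
ft_force: [-1.1, -0.1, -0.4]
grip_width: 0.499
grasp_force: 0.0
```

```bash
python3 go.py 92.4 0.618 -0.385 0.35 0.618 -0.385 0.302;  python3 - <<'E'
from h import *
c=snap('wrist','w14',1.0)
im=c["img"].astype(int).sum(2); 
print(w2p('w14',[[.6243,-.385,.3215],[.6243-.045,-.387,.3215],[.6243+.045,-.383,.3215]]).round())
u,v=w2p('w14',[[.6243-.02,-.386,.3215]])[0].round().astype(int)
for dv in(-20,0,20): print(v+dv,im[v+dv,u-60:u+61:4].tolist() if 0<=v+dv<384 else None)
E
```

```text
t 38.45 pos [ 0.6223 -0.3799  0.4195] w 0.499 F [-1.1 -0.1 -0.4] gf 0.0 turn [ 0.1 -0.  -0.8]
[0.618, -0.385, 0.35] -> [ 0.0044 -0.0051  0.0695] rows 2 1
[0.618, -0.385, 0.302] -> [ 0.0044 -0.0052  0.1175] rows 3 1
[[255. 192.]
 [253. 138.]
 [256. 241.]]
149 [329, 328, 325, 329, 332, 342, 339, 339, 331, 327, 320, 287, 280, 50, 96, 98, 267, 374, 373, 380, 369, 381, 499, 516, 531, 518, 514, 516, 503, 497, 497]
169 [326, 334, 330, 329, 327, 328, 330, 330, 329, 321, 321, 318, 351, 61, 88, 95, 235, 373, 373, 377, 369, 380, 499, 511, 532, 516, 513, 514, 495, 500, 495]
189 [338, 333, 336, 329, 334, 329, 334, 332, 322, 323, 329, 324, 324, 93, 88, 104, 184, 369, 372, 380, 371, 379, 495, 514, 533, 512, 513, 518, 499, 497, 497]
```

>>> {"name": "carry_out", "arguments": {
  "motion": [
    {"xyz":[0.003,-0.006,0.04],"angular":[0,0,-0.5]},
    {"xyz":[0.003,-0.006,0.08],"angular":[0,0,-0.5]},
    {"xyz":[0.003,-0.006,0.105],"angular":[0,0,-0.5]},
    {"xyz":[0.003,-0.006,0.117],"angular":[0,0,-0.5]},
    {"xyz":[0.003,-0.006,0.117],"angular":[0,0,-0.5]}
  ]
}}

```text
clock: 39.0
position: [0.6188, -0.3855, 0.3027]
ee_rot: [-0.019, 1.0, 0.001, -0.001]
ft_force: [-0.3, -0.2, 0.0]
grip_width: 0.503
grasp_force: 0.0
```

>>> {"name": "carry_out", "arguments": {
  "motion": [
    {"xyz":[0,0,0],"angular":[0,0,0]},
    {"xyz":[0,0,0],"angular":[0,0,0]},
    {"xyz":[0,0,0],"angular":[0,0,0]},
    {"xyz":[0,0,0],"angular":[0,0,0]},
    {"xyz":[0,0,0],"angular":[0,0,0]},
    {"xyz":[0,0,0],"angular":[0,0,0]},
    {"xyz":[0,0,0],"angular":[0,0,0]}
  ],
  "hand": 0,
  "grip_force": 60
}}

```text
clock: 39.7
position: [0.6191, -0.3876, 0.3057]
ee_rot: [-0.018, 1.0, -0.001, 0.002]
ft_force: [-0.2, 0.1, 6.4]
grip_width: 0.117
grasp_force: 58.6
```

```bash
python3 - <<'E'
from go import *
go(92.4)
p=get_obs()["position"]; r=np.hypot(.26,.025); b=np.arctan2(.025,.26)
th0=np.arctan2(p[2]+.019-.07,(p[1]+.3077))-b; print("lid",th0)
t0=1.775
for th in np.linspace(t0,.35,20)[1:]: print(round(th,3),"dy %.3f dz %.3f"%(r*np.cos(th+b)-r*np.cos(t0+b), -(r*np.sin(th+b)-r*np.sin(t0+b))))
print("end target z",.07+r*np.sin(.35+b)-.019,"y",-.3077+r*np.cos(.35+b))
E
```

```text
t 39.7 pos [ 0.6191 -0.3876  0.3057] w 0.117 F [-0.2  0.1  6.4] gf 58.6 turn [-0.1  0.2 -0.3]
lid 1.7787869406040102
1.7 dy 0.019 dz -0.005
1.625 dy 0.038 dz -0.009
1.55 dy 0.058 dz -0.011
1.475 dy 0.077 dz -0.012
1.4 dy 0.097 dz -0.011
1.325 dy 0.116 dz -0.009
1.25 dy 0.135 dz -0.005
1.175 dy 0.154 dz -0.000
1.1 dy 0.173 dz 0.006
1.025 dy 0.191 dz 0.014
0.95 dy 0.208 dz 0.023
0.875 dy 0.225 dz 0.034
0.8 dy 0.240 dz 0.046
0.725 dy 0.255 dz 0.058
0.65 dy 0.269 dz 0.072
0.575 dy 0.282 dz 0.087
0.5 dy 0.293 dz 0.103
0.425 dy 0.304 dz 0.120
0.35 dy 0.313 dz 0.137
end target z 0.16363774775960185 y -0.0720355398460677
```

>>> {"name": "carry_out", "arguments": {
  "motion": [
    {"xyz":[0,0.019,-0.005],"angular":[0,0,0]},
    {"xyz":[0,0.038,-0.009],"angular":[0,0,0]},
    {"xyz":[0,0.058,-0.011],"angular":[0,0,0]},
    {"xyz":[0,0.077,-0.012],"angular":[0,0,0]},
    {"xyz":[0,0.097,-0.011],"angular":[0,0,0]},
    {"xyz":[0,0.116,-0.009],"angular":[0,0,0]},
    {"xyz":[0,0.135,-0.005],"angular":[0,0,0]},
    {"xyz":[0,0.154,0],"angular":[0,0,0]},
    {"xyz":[0,0.173,0.006],"angular":[0,0,0]},
    {"xyz":[0,0.191,0.014],"angular":[0,0,0]}
  ]
}}

```text
clock: 40.7
position: [0.6103, -0.1979, 0.2923]
ee_rot: [-0.017, 1.0, -0.001, 0.0]
ft_force: [-11.9, -2.1, 13.7]
grip_width: 0.113
grasp_force: 65.9
```

>>> {"name": "carry_out", "arguments": {
  "motion": [
    {"xyz":[0,0.017,0.009],"angular":[0,0,0]},
    {"xyz":[0,0.034,0.02],"angular":[0,0,0]},
    {"xyz":[0,0.049,0.032],"angular":[0,0,0]},
    {"xyz":[0,0.064,0.044],"angular":[0,0,0]},
    {"xyz":[0,0.078,0.058],"angular":[0,0,0]},
    {"xyz":[0,0.091,0.073],"angular":[0,0,0]},
    {"xyz":[0,0.102,0.089],"angular":[0,0,0]},
    {"xyz":[0,0.113,0.106],"angular":[0,0,0]},
    {"xyz":[0,0.12,0.118],"angular":[0,0,0]},
    {"xyz":[0,0.12,0.118],"angular":[0,0,0]},
    {"xyz":[0,0.12,0.118],"angular":[0,0,0]}
  ]
}}

```text
clock: 41.8
position: [0.6046, -0.0754, 0.1698]
ee_rot: [-0.019, 1.0, 0.001, -0.003]
ft_force: [-10.6, 3.7, -3.4]
grip_width: 0.111
grasp_force: 70.2
```

```bash
cat > lid.py <<'E'
from go import *
go(92.4)
p=get_obs()["position"]; b=np.arctan2(.025,.26)
print("lid from TCP",np.arctan2(p[2]+.019-.07,p[1]+.3077)-b,"radius",np.hypot(p[2]+.019-.07,p[1]+.3077))
E
python3 lid.py
```

```text
t 41.8 pos [ 0.6046 -0.0754  0.1698] w 0.111 F [-10.6   3.7  -3.4] gf 70.2 turn [ 0.1 -0.4 -0.3]
lid from TCP 0.3768747208655934 radius 0.2609704229779149
```

>>> {"name": "carry_out", "arguments": {
  "motion": [
    {"xyz":[0,0.001,0.003],"angular":[0,0,0]},
    {"xyz":[0,0.002,0.005],"angular":[0,0,0]},
    {"xyz":[0,0.002,0.005],"angular":[0,0,0]},
    {"xyz":[0,0.002,0.005],"angular":[0,0,0]}
  ]
}}

```text
clock: 42.2
position: [0.6045, -0.0736, 0.1657]
ee_rot: [-0.018, 1.0, 0.001, -0.003]
ft_force: [-13.0, 2.7, 1.6]
grip_width: 0.113
grasp_force: 72.1
```

```bash
python3 lid.py; python3 - <<'E'
from h import *
import kfit
for n in("side","top"): snap(n,n+"L",1)
K=[.6165,-.2028,.043]
im={n:cv2.GaussianBlur(np.load("pics/%sL.npz"%n)["img"],(3,3),0).astype(float) for n in("side","top")}
def edge(n,th,sx,e):
    # colour step across the line lid(x=sx..,e) when projected
    L0=kfit.L.copy(); s=0
    for x in sx:
        kfit.L=np.array([[x,.21,.05],[x,.2095,.05]]) if e=="top" else np.array([[x,.21,.0],[x,.2095,.0]])
        P=w2p(n+"L",kfit.lidpts(K+[th])); u,v=P[0]
        a=[cv2.getRectSubPix(im[n].astype(np.float32),(1,1),(float(u),float(v+d)))[0,0] for d in(-2.5,2.5)]
        s+=np.abs(a[0]-a[1]).sum()
    kfit.L=L0; return s/len(sx)
sx=np.r_[np.linspace(-.125,-.06,12),np.linspace(.06,.125,12)]
ths=np.arange(.2,.52,.02)
for e in("top",): print(e,[(round(t,2),round(edge("side",t,sx,e))) for t in ths])
E
```

```text
t 42.2 pos [ 0.6045 -0.0736  0.1657] w 0.113 F [-13.    2.7   1.6] gf 72.1 turn [ 0.1 -0.4 -0.3]
lid from TCP 0.3597475992908869 radius 0.26072850756013843
top [(np.float64(0.2), 22), (np.float64(0.22), 22), (np.float64(0.24), 31), (np.float64(0.26), 55), (np.float64(0.28), 85), (np.float64(0.3), 110), (np.float64(0.32), 124), (np.float64(0.34), 129), (np.float64(0.36), 128), (np.float64(0.38), 118), (np.float64(0.4), 100), (np.float64(0.42), 76), (np.float64(0.44), 55), (np.float64(0.46), 39), (np.float64(0.48), 29), (np.float64(0.5), 26)]
```

The lid reads about 0.35 both from the arm pose and from the side image. I'll release it and go to the button.

>>> {"name": "carry_out", "arguments": {
  "motion": [
    {"xyz":[0,0,0],"angular":[0,0,0]},
    {"xyz":[0,0,0],"angular":[0,0,0]},
    {"xyz":[0,0,0],"angular":[0,0,0]},
    {"xyz":[0,0,-0.03],"angular":[0,0,0]},
    {"xyz":[0,0,-0.07],"angular":[0,0,0]},
    {"xyz":[0,0,-0.12],"angular":[0,0,0]},
    {"xyz":[0,0,-0.12],"angular":[0,0,0]}
  ],
  "hand": 0.45
}}

```text
clock: 43.0
position: [0.6099, -0.0751, 0.2944]
ee_rot: [-0.018, 1.0, -0.0, 0.006]
ft_force: [0.7, -0.2, 0.6]
grip_width: 0.449
grasp_force: 0.0
```

```bash
cat > btn.py <<'E'
from h import *
import sys
f=sys.argv[1]; snap(sys.argv[2],f,1); im=np.load("pics/%s.npz"%f)["img"].astype(int)
m=((im[...,1]-im[...,0]>40)&(im[...,1]-im[...,2]>30)).astype(np.uint8)
k,l,s,c=cv2.connectedComponentsWithStats(m); i=1+np.argmax(s[1:,4]); print(s[i],c[i],p2w(f,[c[i]],.068))
E
python3 btn.py tb top; python3 btn.py sb side; python3 btn.py w8b wrist; python3 go.py 92.4 0.4355 -0.2560 0.25
python3 - <<'E'
from h import *
for f in("w8","w6"):
    im=np.load("pics/%s.npz"%f)["img"].astype(int); m=((im[...,1]-im[...,0]>40)&(im[...,1]-im[...,2]>30)).astype(np.uint8)
    k,l,s,c=cv2.connectedComponentsWithStats(m); i=1+np.argmax(s[1:,4]); print(f,s[i],p2w(f,[c[i]],.068))
E
```

```text
[353 199  10   9  70] [357.92857143 203.        ] [[ 0.43757696 -0.25480769  0.068     ]]
[239 251  10   9  74] [243.37837838 254.85135135] [[ 0.4357255  -0.23823502  0.068     ]]
t 43.15 pos [ 0.6073 -0.0745  0.2864] w 0.448 F [-0.2 -0.3 -0.6] gf 0.0 turn [ 0.   0.  -0.3]
[0.4355, -0.256, 0.25] -> [ 0.1783 -0.1752  0.0363] rows 6 1
w8 [ 63 173  26  26 502] [[ 0.4256528  -0.25538251  0.068     ]]
w6 [ 27 169  25  26 474] [[ 0.42422841 -0.25510155  0.068     ]]Traceback (most recent call last):
  File "btn.py", line 5, in <module>
    k,l,s,c=cv2.connectedComponentsWithStats(m); i=1+np.argmax(s[1:,4]); print(s[i],c[i],p2w(f,[c[i]],.068))
                                                     ~~~~~~~~~^^^^^^^^^
    return _wrapfunc(a, 'argmax', axis=axis, out=out, **kwds)
    return bound(*args, **kwds)
ValueError: attempt to get argmax of an empty sequence
```

```bash
python3 - <<'E'
from h import *
from scipy.optimize import least_squares
obs=[]
for f in("tb","sb","w8","w6","w3"):
    im=np.load("pics/%s.npz"%f)["img"].astype(int); m=((im[...,1]-im[...,0]>40)&(im[...,1]-im[...,2]>30)).astype(np.uint8)
    k,l,s,c=cv2.connectedComponentsWithStats(m); i=1+np.argmax(s[1:,4]); obs.append((f,c[i]))
r=least_squares(lambda p:np.concatenate([w2p(f,p)[0]-c for f,c in obs]),[.43,-.25,.07]); print(r.x,r.fun.round(1))
E
```

```text
[ 0.43481001 -0.25080382  0.08239056] [-0.3  0.4 -0.3 -0.8  0.4  0.2  0.1  0.2  0.1 -0.3]
```

```bash
python3 go.py 92.4 0.433 -0.251 0.25 0.433 -0.251 0.11
```

```text
t 43.15 pos [ 0.6073 -0.0745  0.2864] w 0.448 F [-0.2 -0.3 -0.6] gf 0.0 turn [ 0.   0.  -0.3]
[0.433, -0.251, 0.25] -> [ 0.1806 -0.1701  0.0363] rows 6 1
[0.433, -0.251, 0.11] -> [ 0.1806 -0.1701  0.1763] rows 7 1
```

>>> {"name": "carry_out", "arguments": {
  "motion": [
    {"xyz":[0.18,-0.17,0],"angular":[0,0,0]},
    {"xyz":[0.18,-0.17,0],"angular":[0,0,0]},
    {"xyz":[0.18,-0.17,0],"angular":[0,0,0]},
    {"xyz":[0.18,-0.17,0],"angular":[0,0,0]},
    {"xyz":[0.18,-0.17,0],"angular":[0,0,0]},
    {"xyz":[0.18,-0.17,0.036],"angular":[0,0,0]},
    {"xyz":[0.18,-0.17,0.08],"angular":[0,0,0]},
    {"xyz":[0.18,-0.17,0.13],"angular":[0,0,0]},
    {"xyz":[0.18,-0.17,0.17],"angular":[0,0,0]},
    {"xyz":[0.18,-0.17,0.17],"angular":[0,0,0]},
    {"xyz":[0.18,-0.17,0.17],"angular":[0,0,0]}
  ],
  "hand": 0
}}

```text
clock: 44.25
position: [0.433, -0.2508, 0.1166]
ee_rot: [-0.018, 1.0, 0.0, -0.001]
ft_force: [0.3, -0.6, 1.4]
grip_width: 0.0
grasp_force: 0.0
```

```bash
python3 go.py 92.4 0.434 -0.251 0.08 0.434 -0.251 0.074
```

```text
t 44.25 pos [ 0.433  -0.2508  0.1166] w 0.0 F [ 0.3 -0.6  1.4] gf 0.0 turn [ 0.  -0.1 -0.3]
[0.434, -0.251, 0.08] -> [-0.001  -0.0003  0.0366] rows 1 1
[0.434, -0.251, 0.074] -> [-0.0011 -0.0003  0.0426] rows 1 1
```

>>> {"name": "carry_out", "arguments": {
  "motion": [
    {"xyz":[-0.001,0,0.02],"angular":[0,0,0]},
    {"xyz":[-0.001,0,0.03],"angular":[0,0,0]},
    {"xyz":[-0.001,0,0.034],"angular":[0,0,0]},
    {"xyz":[-0.001,0,0.038],"angular":[0,0,0]},
    {"xyz":[-0.001,0,0.041],"angular":[0,0,0]},
    {"xyz":[-0.001,0,0.041],"angular":[0,0,0]}
  ]
}}

```text
clock: 44.85
position: [0.4351, -0.251, 0.0778]
ee_rot: [-0.018, 1.0, 0.0, 0.001]
ft_force: [-9.1, 5.9, 22.8]
grip_width: -0.003
grasp_force: 11.4
```

Pressed fully: 23 N against the stop. I'll retreat and check the lid.

>>> {"name": "carry_out", "arguments": {
  "motion": [
    {"xyz":[0,0,-0.03],"angular":[0,0,0]},
    {"xyz":[0,0,-0.08],"angular":[0,0,0]},
    {"xyz":[0,0,-0.13],"angular":[0,0,0]},
    {"xyz":[0,0,-0.18],"angular":[0,0,0]},
    {"xyz":[0,0.1,-0.2],"angular":[0,0,0]},
    {"xyz":[0,0.1,-0.2],"angular":[0,0,0]},
    {"xyz":[0,0.15,-0.2],"angular":[0,0,0]},
    {"xyz":[0,0.15,-0.2],"angular":[0,0,0]},
    {"xyz":[0,0.15,-0.2],"angular":[0,0,0]}
  ]
}}

```text
clock: 45.75
position: [0.4292, -0.1001, 0.2762]
ee_rot: [-0.019, 1.0, -0.0, 0.001]
ft_force: [-0.9, -0.6, -0.4]
grip_width: 0.002
grasp_force: 0.0
```

```bash
python3 - <<'E'
from h import *
import kfit
o=get_obs(); print(o["clock"],o["position"],o["ft_force"])
snap("side","sideM",1); im=cv2.GaussianBlur(np.load("pics/sideM.npz")["img"],(3,3),0).astype(np.float32)
sx=np.r_[np.linspace(-.125,-.06,12),np.linspace(.06,.125,12)]
for th in np.arange(.24,.48,.03):
    kfit.L=np.array([[x,.21,.05] for x in sx]); P=w2p("sideM",kfit.lidpts([.6165,-.2028,.043,th]))
    print(round(th,2),round(np.mean([np.abs(cv2.getRectSubPix(im,(1,1),(float(u),float(v-2.5)))-cv2.getRectSubPix(im,(1,1),(float(u),float(v+2.5)))).sum() for u,v in P])))
E
```

```text
45.75 [ 0.42921901 -0.10008324  0.27617959] [-0.87583638 -0.63886846 -0.41235817]
0.24 15
0.27 67
0.3 121
0.33 142
0.36 137
0.39 113
0.42 78
0.45 47
```

The lid still stands at about 0.35 rad and nothing is being touched, so I'm handing in.

```bash
python3 -c "
from workcell import *
print(hand_in())"
```

```text
the job is handed in; nothing more can be done
None
```

I handed the job in after about 46 s of the 210 s: both shelves are level, the elephant and turtle (the only animals there) lie painted side up on separate shelves, the lid stands at about 20° and the start button was pressed fully; no verdict came back.

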